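# Fit the valve handle on its flat-sided stem and shut the valve

### The job

The small valve on the bench manifold was left part open with its handle off. Put the loose handle on the leaning valve stem with the flats lined up and push it fully home; then, with the handle, turn the valve clockwise until it is fully shut against its stop. Leave the handle on the stem, let go of it, and do not disturb the ferrule, the pipe clamp or the tape measure lying round about.

Things in the scene. Friction and masses are not known exactly. Their poses are not given: they have to be found in the camera images.
- handle_mid (a point): Loose valve handle, 64 mm tall, 0.11 to 0.18 kg, standing on the bench; point on its axis, 32 mm above the underside. z up its axis, x along the grip bar: pointed nose at -x, blunt end +x. Dark steel hub 45 mm wide at the foot, 40 above, top 30 mm up. Black bar above it, 30 to 64 mm up: 14 mm thick (y), 66 mm long (x -36 to +30, sides parallel from -14 to +22): grip across it.
- handle_bore (a point): Centre of the handle's underside, on its axis; same axes as handle_mid. Here opens a blind bore 24 mm deep and 24 mm across, with one flat 5 mm from the axis on the side of the bar's nose (-x), so the handle goes on the stem one way only.
- stem_tip (a point): End of the bare steel valve stem, turns with it. z points out along the stem, which leans 32 degrees (0.56 rad) from vertical, roughly to the robot; -x is where its flat faces. 22 mm across, flat 4 mm from the axis, last 5 mm tapered; 20 mm long above a round shoulder 35 mm wide on which the hub seats. Nearly 1 mm play all round: the handle turns 0.1 to 0.2 rad before it drives the stem.
- stem_home (a point): Point on the stem's axis 12 mm beyond its end (32 mm above the shoulder), where handle_mid lies once the handle is fully home; same axes as stem_tip, which the handle's own axes then match (nose over the flat).
- manifold: The fixed manifold, bolted down; origin under the middle of its 130x105x10 mm base plate (x deep, y wide), -x its front towards which the stem leans. Valve body 50x60x46 mm, leaning like the stem, centred 68 mm up; a 46 mm wide ferrule sticks out 59 mm from the middle to each side (y). Highest point the stem's end, 120 mm up.
- stem (a joint): Angle of the valve stem in rad: 0 = fully shut against the stop (flat and handle nose face down the slope, the manifold's front, across the two side ferrules), up to 1.57 = fully open. Shutting turns it clockwise as seen looking on the end of the stem. Stiff, about 0.07 N m of friction, and stays where it is left.
- ferrule_mid (a point): Bystander: loose steel ferrule, a 55 mm tall short tube standing on its 44 mm flange; point at its centre.
- tri_clamp_mid (a point): Bystander: loose steel pipe clamp ring with wing nut, 54x73x14 mm, lying flat; point at its centre, 7 mm up.
- tape_mid (a point): Bystander: yellow and black tape measure, 72x79x36 mm; point at its centre, 18 mm up.
Not all that is in view belongs to the job. What is shaped like the part that bears handle_mid but red is not meant. There is more than one size of the manifold; the job needs the larger.

How it is judged:
On the way:
1. the handle is fully home on the stem with the valve still open (stem above 0.4 rad) (distance between handle_mid and stem_home below 0.005 m and angle between the z axis of handle_mid and the z axis of stem_home, either way round below 0.14 rad and value of joint stem above 0.4 rad), for 0.2 s.
At the end, for the whole second after the job is handed in: The handle sits fully home on the stem (middle within 5 mm of its home point, axes within 8 degrees) and the valve is shut: stem within 0.1 rad of its stop (distance between handle_mid and stem_home below 0.005 m and angle between the z axis of handle_mid and the z axis of stem_home, either way round below 0.14 rad and value of joint stem below 0.1 rad); the robot touches nothing.
It fails at once if the ferrule, the pipe clamp or the tape measure is moved more than 30 mm (distance of any of ferrule_mid, tri_clamp_mid, tape_mid from where it was at the start of the episode above 0.03 m).
It also fails if it takes over 51 s, if anything falls off the work surface, if the arm or the gripper's body presses on something with over 40 N, if the wrist force passes 120 N, or if a joint passes its speed limit or range.

### The arm

A 6-joint arm with a two-finger parallel gripper is mounted at the origin on a cart in front of the work surface, level with it; the furniture and walls round the work are solid. World frame = base frame: x ahead of the robot, y to its left, z up, the work surface at z = 0. Lengths are in m, angles in rad, forces in N, time in s.
With the tool pointing down it reaches from about 0.225 to 0.875 m from the base axis. Payload 3.4 kg.
Tool frame: the origin (TCP) lies at the very end of the fingers, on their centre line; the grasp point (between the pads) lies behind it (manip.tcp_to_grasp is the z of the grasp point in the tool frame, in m); z points along the fingers, y is the direction in which the jaws open and shut (so a half turn about z gives the same grasp; the last joint's range is limited). The gripper opens to 85 mm and grips with 20 to 120 N. Pads are 22 mm wide; open, the fingers measure 114 mm over their backs; the gripper's body (76 mm by 85 mm) begins 54 mm behind the grasp point. The pads swing forward as they close: fully open they stand 13 mm farther back than shut.
Start: joints at [1.182, 0.276, 1.505, -0, 1.361, -0.121], TCP at [0.152, 0.555, 0.231] pointing down, gripper open.
Joint ranges: [-2.89, 2.89], [-0.75, 2.08], [0.22, 2.7], [-1.18, 4.32], [0.11, 2.71], [-2.7, 2.7]. Speed limits (rad/s): [2.57, 2.57, 3.14, 3.14, 3.14, 3.14].

### API

Orientations are given as a unit quaternion [w, x, y, z].
In Python, from rig import manip, eyes gives the robot as it stands.
- The arm moves only by the tool servo_tool, never from a script. Its argument "increments" is a list of rows, each an object with "slide": the shift along the tool's x, y, z in m, a list of three; "spin": the turn about the tool's z in degrees. A call has 1 to 8 rows; each row shifts and turns the commanded pose from where the row before left it, along the tool's axes as they then stand; what a row does not reach is not made up. A row lasts 1/10 s, in which the tool goes at most 50 mm and 8.59 degrees, less where a joint would pass 70% of its speed; a pose out of reach is approached as far as the arm can. A call is refused whole if a number of a shift passes 0.05 or a number of a turn 8.59, either way. A call with a gripper value outside its range is refused whole. "hand" is the opening, from 0 (shut) to 1 (fully open), set as the call begins (left out, the last holds). The fingers move at their own pace and stop on an object; "newtons" is the grip in N (left out, the last holds). Time passes only in rows, so rows that do not move let the fingers close. It gives the time, the measured TCP pose, the force and the opening at its end, in the units of the state.
- manip.get_state(): the state, without advancing time (a new reading comes with each control period).
- eyes.get_image(name): name is "scene" or "top"; returns the picture (384x512x3 uint8, blue, green, red); there is no depth.
- eyes.calibration(name): a dict with "fx", "fy", "cx", "cy" (pixels), "rvec" (rotation vector, rad) and "tvec" (3), from world to camera coordinates, as OpenCV has them. Camera axes: x right, y down, z forward; pixel columns grow to the right and rows downward; lengths in m; the calibration is good to about 2 mm. A picture is of the moment at which its call begins. calibration takes no time and is no camera call.
- manip.sign_off(): hands the job in, once; it reports no verdict.
The state is a dict: "clock": time; "qpos": joint angles; "qd": joint speeds; "effort": joint torques, N m; "position": TCP position; "ee_rot": TCP orientation; "contact_force": force on the tool from outside, world axes, zero at the start; "moment": the same for the moment, N m; "width": finger opening in m.
Only numpy, scipy, OpenCV 4.12 (cv2) and the standard library are available. Lean on these libraries where they do the work, as an engineer would, in place of code of your own. Each camera call takes 0.05 s, during which the arm holds its last target.

## Working session

There is one attempt and no reset: what is moved stays moved. The work goes in short steps, Python scripts to look and compute and a tool call to move; the robot and the scene stay as the last step left them, time stands still between calls to the robot, and variables do not carry over. Pictures are saved under pics/ and viewed, and the job is handed in when it is done.

Besides the shell and the picture viewer there is one more tool, called after "Request:" in YAML: its name, and indented under it one key for each argument. servo_tool: Moves the arm, as the interface text tells. Its arguments: {"type":"object","properties":{"increments":{"type":"array","items":{"type":"object","properties":{"slide":{"type":"array","items":{"type":"number"}},"spin":{"type":"number"}}}},"hand":{"type":"number"},"newtons":{"type":"number"}},"required":["increments"]}

```bash
ls; mkdir -p pics; python3 - <<'E'
from rig import manip, eyes
import cv2
for n in ("scene","top"):
    im=eyes.get_image(n); cv2.imwrite(f"pics/{n}0.png",im)
    print(n,eyes.calibration(n))
print(manip.get_state(), manip.tcp_to_grasp)
E
```

```text
pics
scene {'fx': 387.1300840730437, 'fy': 387.1300840730437, 'cx': 252.6514919828461, 'cy': 191.82118251261159, 'rvec': array([ 2.38188105, -0.72252225,  0.2260584 ]), 'tvec': array([-0.38666655,  0.35502217,  0.77741044])}
top {'fx': 401.01712233830455, 'fy': 401.01712233830455, 'cx': 254.8592062174991, 'cy': 192.28490612091397, 'rvec': array([ 2.1454622 , -2.20260761,  0.1104873 ]), 'tvec': array([0.10785674, 0.4989964 , 1.18079232])}
{'clock': 0.1, 'qpos': array([ 1.18200330e+00,  2.76517812e-01,  1.50601007e+00,  2.73286104e-05,
        1.36073092e+00, -1.21000674e-01]), 'qd': array([-0.00066001, -0.00097024, -0.00525661,  0.00035246,  0.00047928,
        0.0005765 ]), 'effort': array([ 2.02727924e-04, -4.17704701e+01, -2.46401900e+01, -2.77894824e-04,
        5.89013318e-03, -7.28309402e-06]), 'position': array([0.15195833, 0.554056  , 0.23053277]), 'ee_rot': array([-2.22985512e-04,  1.33499239e-01,  9.91048565e-01, -8.02786769e-04]), 'contact_force': array([-0.72924373,  1.06160541, -1.0493933 ]), 'moment': array([ 0.00870228,  0.06498522, -0.00470214]), 'width': 0.08567817999275727} -0.0187
```

View pics/scene0.png

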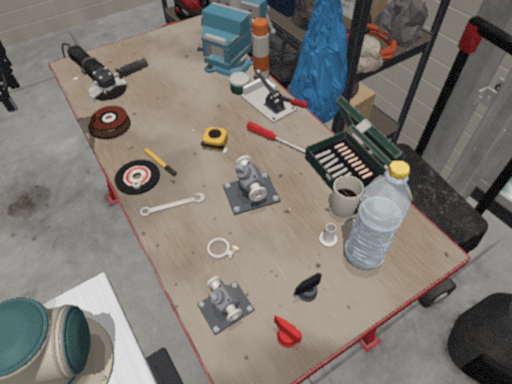

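View pics/top0.png

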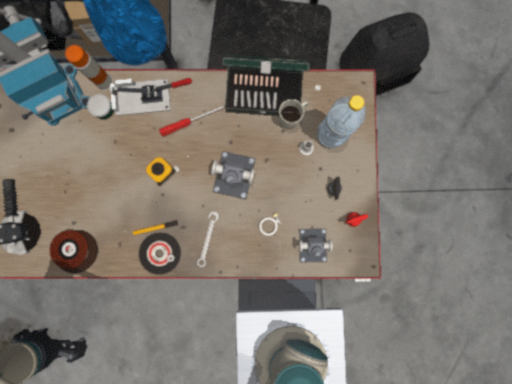

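The scene picture shows the black handle at about (309,288), the larger manifold at (252,187), the smaller manifold at (226,303) and the red decoy at (288,333). In the top view these are at (334,187), (233,174), (314,245) and (356,219). Next I'll enlarge these areas.

```bash
cat > h.py <<'E'
import numpy as np, cv2
from scipy.spatial.transform import Rotation as R
from rig import manip, eyes
def cal(n):
    c=eyes.calibration(n); K=np.array([[c['fx'],0,c['cx']],[0,c['fy'],c['cy']],[0,0,1]])
    return K,np.array(c['rvec'],float),np.array(c['tvec'],float)
def ray(n,uv):
    K,r,t=cal(n); Rm=cv2.Rodrigues(r)[0]
    d=Rm.T@np.linalg.inv(K)@np.array([uv[0],uv[1],1.]); return -Rm.T@t, d/np.linalg.norm(d)
def onz(n,uv,z):
    o,d=ray(n,uv); return o+d*(z-o[2])/d[2]
def tri(a,b):  # scene uv, top uv
    o1,d1=ray('scene',a); o2,d2=ray('top',b)
    s=np.linalg.lstsq(np.c_[d1,-d2],o2-o1,rcond=None)[0]
    p,q=o1+s[0]*d1,o2+s[1]*d2
    return (p+q)/2,np.linalg.norm(p-q)
def proj(n,P):
    K,r,t=cal(n); return cv2.projectPoints(np.array(P,float).reshape(-1,1,3),r,t,K,None)[0].reshape(-1,2)
E
python3 - <<'E'
from h import *
s=cv2.imread('pics/scene0.png');t=cv2.imread('pics/top0.png')
def crop(im,x,y,w,h,f): return cv2.resize(im[y:y+h,x:x+w],None,fx=f,fy=f,interpolation=cv2.INTER_CUBIC)
cv2.imwrite('pics/c1.png',np.hstack([crop(s,215,145,75,75,5),crop(s,275,255,75,75,5)]))
cv2.imwrite('pics/c2.png',np.hstack([crop(t,200,140,70,70,5),crop(t,300,155,70,70,5)]))
for n in('scene','top'):
    print(n,ray(n,(250,190)))
E
```

```text
scene (array([ 0.22437777, -0.38914593,  0.82349184]), array([ 0.32474605,  0.53061489, -0.7829354 ]))
top (array([0.38554822, 0.10218826, 1.22303358]), array([ 0.10235955,  0.00575311, -0.99473083]))
```

View pics/c1.png

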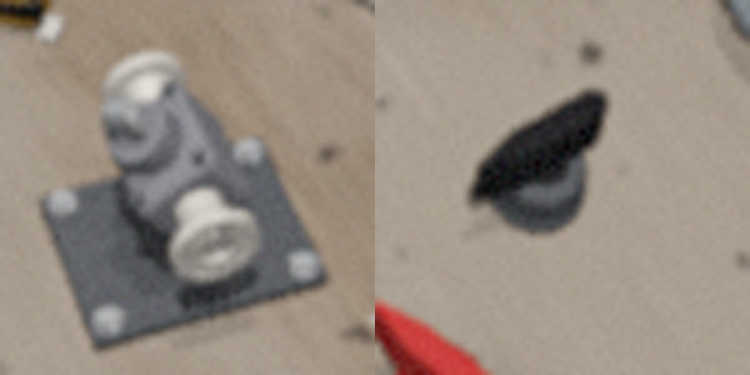

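View pics/c2.png

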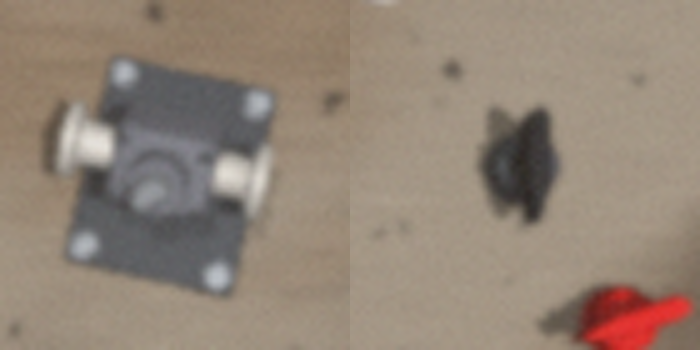

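```bash
python3 - <<'E'
from h import *
s=cv2.imread('pics/scene0.png');t=cv2.imread('pics/top0.png')
def crop(name,im,x,y,w,h,f,gain=1.0):
    c=cv2.resize(im[y:y+h,x:x+w],None,fx=f,fy=f,interpolation=cv2.INTER_LANCZOS4)
    c=np.clip(c.astype(float)*gain,0,255).astype(np.uint8)
    for i in range(0,w,5): 
        cv2.line(c,(i*f,0),(i*f,6),(0,255,0),1); cv2.putText(c,str(x+i),(i*f,18),0,.35,(0,255,0),1)
    for i in range(0,h,5): 
        cv2.line(c,(0,i*f),(6,i*f),(0,255,0),1); cv2.putText(c,str(y+i),(8,i*f+4),0,.35,(0,255,0),1)
    cv2.imwrite(name,c)
crop('pics/s_man.png',s,230,150,40,40,15,1.3)
crop('pics/s_han.png',s,290,268,36,36,16,2.2)
crop('pics/t_han.png',t,320,170,30,34,17,2.2)
crop('pics/t_man.png',t,208,150,50,50,12,1.3)
E
```

```text
(no output)
```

View pics/s_man.png

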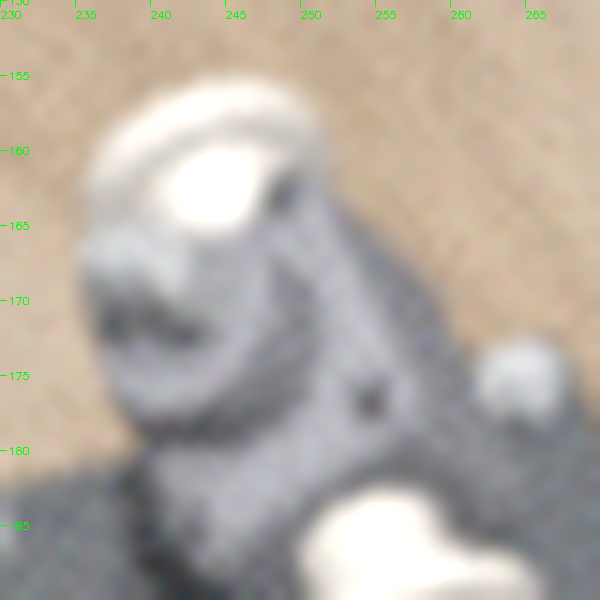

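View pics/s_han.png

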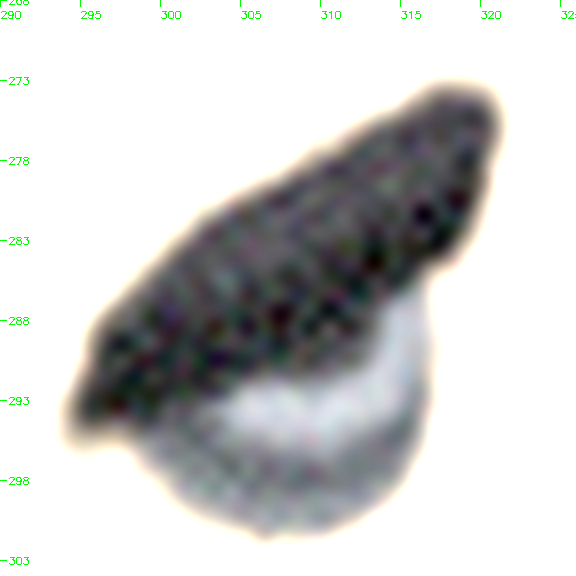

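View pics/t_han.png

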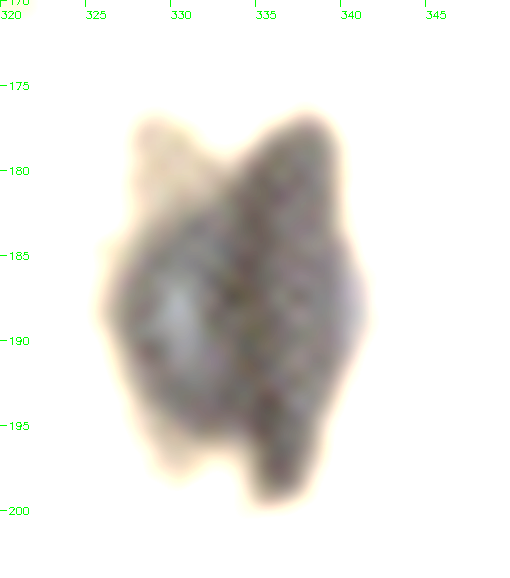

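View pics/t_man.png

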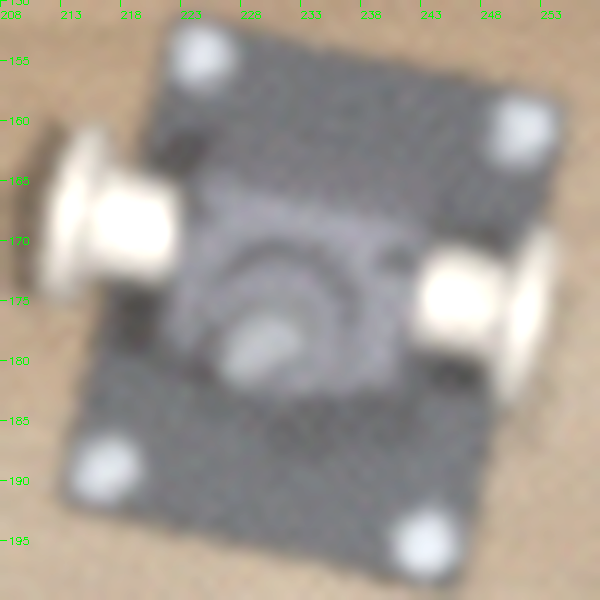

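```bash
python3 - <<'E'
from h import *
s=cv2.imread('pics/scene0.png');t=cv2.imread('pics/top0.png')
def bolts(im,n,box,thr):
    x0,y0,x1,y1=box; g=im[y0:y1,x0:x1].min(2); 
    k,l,st,c=cv2.connectedComponentsWithStats((g>thr).astype(np.uint8))
    for i in range(1,k):
        if 6<=st[i,4]: print(n,np.round(c[i]+[x0,y0],2),st[i])
bolts(t,'top',(208,148,260,202),140)
bolts(s,'scene',(215,145,290,220),145)
# handle masks
for n,im,b in(('top',t,(320,168,350,206)),('scene',s,(288,266,326,308))):
    x0,y0,x1,y1=b; g=im[y0:y1,x0:x1].max(2)
    for th in(45,60,80,100):
        m=(g<th).astype(np.uint8); k,l,st,c=cv2.connectedComponentsWithStats(m)
        i=1+np.argmax(st[1:,4]); print(n,th,c[i]+[x0,y0],st[i]+[x0,y0,0,0,0])
    print(g if n=='top' else '')
E
```

```text
top [224.43 154.  ] [15  4  4  5 14]
top [251.4 160.4] [42 11  4  4 15]
top [216.53 167.88] [ 4 13 11 13 94]
top [248.28 175.03] [34 22 13 13 96]
top [229.54 178.31] [20 29  5  4 13]
top [216.33 188.53] [ 6 39  5  4 15]
top [243. 195.] [33 45  5  5 21]
scene [224.7 150. ] [ 7  3  6  5 20]
scene [242.29 160.9 ] [ 20  10  16  14 136]
scene [253.57 171.71] [38 25  3  4  7]
scene [264.31 174.31] [47 28  5  4 16]
scene [226.9  184.45] [10 37  5  5 20]
scene [255.44 187.65] [35 38 15 12 93]
scene [258.38 196.57] [39 50 10  5 21]
scene [275.   197.33] [58 51  5  4 18]
scene [225.67 201.17] [ 9 53  4  7 12]
scene [227.5  207.17] [12 61  2  4  6]
scene [222.09 213.61] [ 0 63 15 12 46]
scene [236.17 208.33] [19 62  5  4 18]
top 45 [333. 187.] [333 187   1   1   1]
top 60 [334.33333333 188.44927536] [330 179   8  19  69]
top 80 [333.92045455 187.90909091] [327 178  13  21 176]
top 100 [333.88636364 187.57272727] [326 177  15  22 220]
[[110 120 145 ... 163 164 162]
 [109 120 138 ... 162 162 162]
 [132 133 147 ... 165 166 165]
 ...
 [162 164 163 ... 164 163 163]
 [163 166 165 ... 162 164 162]
 [165 163 164 ... 163 163 164]]
scene 45 [307.78280543 284.73755656] [295 275  25  20 221]
scene 60 [307.72761194 284.99626866] [295 274  26  24 268]
scene 80 [307.71111111 287.01944444] [294 274  27  27 360]
scene 100 [308.05104408 287.63805104] [294 273  27  28 431]
```

```bash
python3 - <<'E'
from h import *
T=[(224.43,154),(251.4,160.4),(216.33,188.53),(243,195)]
S=[(226.9,184.45),(264.31,174.31),(275,197.33),(236.17,208.33)]
P=[]
for a in T:
    p=onz('top',a,.013); q=proj('scene',p)[0]; b=min(S,key=lambda b:np.hypot(*(q-b)))
    r,e=tri(b,a); P.append(r); print(a,b,q.round(1),r.round(4),'gap',e.round(4))
P=np.array(P); O=P.mean(0); print('mean',O)
X=(P[0]+P[1]-P[2]-P[3])[:2]; Y=(P[0]+P[2]-P[1]-P[3])[:2]
print('yawX',np.arctan2(X[1],X[0]),'yawY',np.arctan2(-Y[0],Y[1]),np.linalg.norm(X)/2,np.linalg.norm(Y)/2)
# plates corners at z=.01 check via yaw
# side ferrule spools: bright blobs center
print('ferr', [tri(a,b) for a,b in (((242.29,160.9),(216.53,167.88)),((255.44,187.65),(248.28,175.03)))])
E
```

```text
(224.43, 154) (264.31, 174.31) [264.  174.3] [0.6232 0.1844 0.0129] gap 0.0008
(251.4, 160.4) (275, 197.33) [274.8 197.4] [0.6011 0.1025 0.0133] gap 0.0006
(216.33, 188.53) (226.9, 184.45) [226.3 184.8] [0.5179 0.2107 0.0143] gap 0.0018
(243, 195) (236.17, 208.33) [235.1 208.5] [0.4967 0.1302 0.0128] gap 0.0028
mean [0.55972189 0.1569679  0.01331572]
yawX -0.25245959118757394 yawY -0.26038070723547907 0.10820670555641877 0.0840412699710035
ferr [(array([0.56810441, 0.20351784, 0.08424373]), np.float64(0.0019435161498418986)), (array([0.54675601, 0.11245042, 0.0816026 ]), np.float64(0.0009197385382067251))]
```

```bash
python3 - <<'E'
from h import *
s=cv2.imread('pics/scene0.png');t=cv2.imread('pics/top0.png')
np.set_printoptions(linewidth=200)
print(t[171:188,221:240].min(2)); print(s[160:184,232:254].min(2))
E
```

```text
[[173 148 124 121 123 119 106  96  98 103 105 103 101 101 110 115 126 129 113]
 [145 130 119 119 115 109 100 105 113 114 117 113 111 104 102 109 122 125 114]
 [109 109 118 117 112 107 112 119 120 124 120 123 120 111 105 103 113 123 126]
 [ 87 103 119 118 114 114 117 118 119 121 120 122 121 121 109 101 104 119 126]
 [ 82 101 116 111 116 115 115 113 117 119 120 119 117 120 119 109 107 118 126]
 [ 87 105 115 109 110 112 111 119 128 133 128 124 119 120 120 108 107 120 127]
 [ 89 104 111 106  97 104 120 134 141 147 145 136 122 120 121 114 113 123 127]
 [ 85  95 106  97  94 109 129 144 150 147 145 142 126 124 122 115 117 123 127]
 [ 83  88  92  86  95 111 137 148 148 146 139 132 122 124 124 117 118 120 129]
 [ 82  83  82  77  85 113 137 143 141 131 121 119 117 121 120 117 117 124 122]
 [ 88  85  81  76  78 100 119 127 123 115 113 119 121 118 116 116 117 115 115]
 [ 92  90  92  85  84  88  99 105 104 104 108 111 112 105 106 107 103  97  99]
 [ 92  91  93  88  86  86  90  88  91  92  97  93  89  87  86  91  87  85  83]
 [ 92  95  92  89  86  85  87  91  85  88  88  87  84  84  81  85  86  82
[... 1728 characters left out ...]
8 127 137 136 129 124 106  98  96  93  93  99 118 140 140 116]
 [128 131 123 125 122 114 101 106 108 105 101  88  81  88  82  85  93 116 135 144 142 123]
 [126 131 128 128 125 123 103  79  75  71  73  65  75  74  86  97 111 129 141 143 147 134]
 [132 133 127 125 124 126 102  88  75  83  81  83  82  89 101 123 134 140 147 144 143 141]
 [129 132 127 115 112 107  97  87  96 112 115 115 117 117 128 138 144 142 146 140 138 127]
 [118 112 113 104 105  96  76  75 102 123 126 126 130 135 141 143 142 140 142 132 122 106]
 [103 101  97  94  89  80  61  67  90 116 127 132 137 143 142 145 142 133 125 115 107 106]
 [ 93  94  92  92  95  85  74  63  80 103 116 118 138 140 141 139 130 125 105 109 134 156]]
```

```bash
python3 - <<'E'
from h import *
from scipy import ndimage
s=cv2.imread('pics/scene0.png');t=cv2.imread('pics/top0.png')
c,e=tri((239,166.6),(229.3,178.4)); print('Dcentroid',c,e)
yaw=-0.256; Xm=np.array([np.cos(yaw),np.sin(yaw),0]); Ym=np.array([-np.sin(yaw),np.cos(yaw),0]); O=np.array([.5597,.157,0])
print('in manifold frame',(c-O)@Xm,(c-O)@Ym,c[2])
a=np.deg2rad(32); Zs=-np.sin(a)*Xm+np.cos(a)*np.array([0,0,1])
D0=np.cos(a)*Xm+np.sin(a)*np.array([0,0,1]); # stem x at angle 0 (flat faces -x = down slope)
D1=np.cross(Zs,D0)
def onpl(n,uv,p):
    o,d=ray(n,uv); return o+d*((p-o)@Zs)/(d@Zs)
for n,u,v in(('top',(226.7,181.6),(233,177.8)),('scene',(235.2,168.1),(242.6,169.4))):
    p,q=onpl(n,u,c),onpl(n,v,c); d=q-p
    th=np.arctan2(d@D1,d@D0); print(n,'chord len',np.linalg.norm(d),'dir',th,'-> stem angle mod pi',(th-np.pi/2)%np.pi,(th+np.pi/2))
# moments orientation
def mom(im,box,thr,n):
    x0,y0,x1,y1=box; g=im[y0:y1,x0:x1].min(2).astype(float); w=np.clip(g-thr,0,20)
    yy,xx=np.mgrid[y0:y1,x0:x1]; P=np.array([onpl(n,(x,y),c) for x,y in zip(xx.ravel(),yy.ravel())])
    W=w.ravel(); m=(P*W[:,None]).sum(0)/W.sum(); A=np.c_[(P-m)@D0,(P-m)@D1]; C=(A*W[:,None]).T@A/W.sum()
    ev,V=np.linalg.eigh(C); print(n,'mom',m,np.sqrt(ev),'major dir',np.arctan2(V[1,1],V[0,1])%np.pi)
mom(t,(225,174,235,184),128,'top')
E
```

```text
Dcentroid [0.53368787 0.1649138  0.1187669 ] 0.001415953232856534
in manifold frame -0.027168287378368208 0.0010692810784604146 0.11876689931896356
top chord len 0.021996239195089622 dir -0.7687770352578899 -> stem angle mod pi 0.8020192915370066 0.8020192915370067
scene chord len 0.02391717737805171 dir -0.8226639457284894 -> stem angle mod pi 0.7481323810664069 0.7481323810664071
top mom [0.53326017 0.16465465 0.11854936] [0.00249727 0.00448305] major dir 2.352509070235268
```

```bash
python3 - <<'E'
from h import *
np.set_printoptions(linewidth=220)
s=cv2.imread('pics/scene0.png');t=cv2.imread('pics/top0.png')
print('cols',list(range(324,345)))
g=t.max(2)
for r in range(174,203): print(r,g[r,324:345])
print(s.max(2)[270:304,291:324])
h0=onz('top',(333.9,188.2),.004); print('hub',h0, proj('scene',[[h0[0],h0[1],0],[h0[0],h0[1],.064]]))
E
```

```text
cols [324, 325, 326, 327, 328, 329, 330, 331, 332, 333, 334, 335, 336, 337, 338, 339, 340, 341, 342, 343, 344]
174 [162 163 164 163 160 165 162 165 165 163 163 168 165 164 164 164 165 164 165 167 163]
175 [161 163 164 162 155 157 159 164 165 162 163 164 162 151 152 157 161 164 161 165 165]
176 [165 166 160 151 136 136 148 158 163 163 161 152 144 127 124 143 156 164 165 163 165]
177 [163 165 161 140 114 113 120 135 153 158 150 128 103  86  87 116 150 161 166 164 164]
178 [164 164 160 131 109 106 104 117 135 139 123  90  69  66  67  93 135 161 166 162 164]
179 [163 160 157 135 112 104 105 105 108 112  90  67  59  61  64  88 131 158 165 162 166]
180 [162 165 158 129 109 105 103 103  95  86  67  54  59  58  64  87 132 156 162 164 163]
181 [162 162 157 130 112 102  95  93  85  68  57  53  54  61  62  85 133 159 161 165 162]
182 [163 162 157 132 110  95  83  75  70  62  53  52  60  61  66  83 130 155 161 165 162]
183 [164 156 143 123  95  81  70  60  64  60  50  51  57  63  64  82 122 149 160 165 166]
184 [161 141 124 104  81  69  63  65  60  53  53  50  58  63  68  74 105 146 161 163 165]
[... 1213 characters left out ...]
44 113  77  65  84 127 150 157 162 164 161 160]
199 [161 163 163 160 164 157 158 160 159 146 124 103 104 120 144 158 164 162 164 163 163]
200 [163 165 163 165 160 165 164 164 159 149 140 140 146 152 160 162 163 165 164 164 162]
201 [165 165 164 167 165 164 166 162 162 155 154 153 159 162 161 165 162 163 166 166 162]
202 [165 165 164 165 164 164 165 165 162 163 162 165 163 163 165 164 162 163 160 162 161]
[[170 173 171 ... 172 171 170]
 [169 170 171 ... 171 169 168]
 [173 171 171 ... 168 170 171]
 ...
 [169 164 159 ... 169 173 171]
 [172 165 159 ... 173 172 169]
 [173 166 167 ... 167 171 172]]
hub [ 0.5098286  -0.14748629  0.004     ] [[306.23662291 292.49344108]
 [308.99052906 279.95550151]]
```

```bash
python3 - <<'E'
from h import *
s=cv2.imread('pics/scene0.png')
g=s.max(2).astype(float)
# upper outline of bar, subpixel at 100
pts=[]
for x in range(294,322):
    col=g[268:300,x]; k=np.argmax(col<100)
    if k>0: y=268+k-1+(col[k-1]-100)/(col[k-1]-col[k]); pts.append((x,y))
print([(x,round(y,1)) for x,y in pts])
A=np.array([onz('scene',p,.064) for p in pts]); print(A[:,:2].round(4).tolist())
b=onz('top',(337.4,176.6),.047); n=onz('top',(336.1,199.3),.047)
print('blunt',b,'nose',n,'len',np.linalg.norm(b-n),'yaw',np.arctan2(*(b-n)[1::-1]))
u=(b-n)/np.linalg.norm(b-n); print('axis from ends',n+u*.036)
# right edge
r1,r2=[onz('top',p,.064) for p in((339.45,178),(339.55,182))]; print(np.arctan2(*(r1-r2)[1::-1]))
h0=onz('top',(333.9,188.2),.004);print('hub',h0)
print('nose scene tri',tri((294.6,293.0),(336.3,199.2)))
E
```

```text
[(294, np.float64(292.0)), (295, np.float64(289.0)), (296, np.float64(287.1)), (297, np.float64(286.2)), (298, np.float64(285.2)), (299, np.float64(284.2)), (300, np.float64(283.1)), (301, np.float64(282.2)), (302, np.float64(281.2)), (303, np.float64(280.6)), (304, np.float64(280.0)), (305, np.float64(279.5)), (306, np.float64(279.0)), (307, np.float64(278.5)), (308, np.float64(277.9)), (309, np.float64(277.2)), (310, np.float64(276.8)), (311, np.float64(276.2)), (312, np.float64(275.5)), (313, np.float64(274.9)), (314, np.float64(274.6)), (315, np.float64(274.0)), (316, np.float64(273.3)), (317, np.float64(272.8)), (318, np.float64(272.8)), (319, np.float64(273.0)), (320, np.float64(273.4))]
[[0.4674, -0.1513], [0.4731, -0.1472], [0.4773, -0.1451], [0.4803, -0.1446], [0.4834, -0.144], [0.4865, -0.1433], [0.4897, -0.1426], [0.4927, -0.1422], [0.4959, -0.1415], [0.4985, -0.1416], [0.501, -0.1418], [0.5035, -0.142], [0.506, -0.1423], [0.5084, -0.1426], [0.511, -0.1427], [0.5137, -0.1426], [0.5161, -0.143], [0.5188, -0.143], [0.5215, -0.1431], [0.5242, -0.1431], [0.5264, -0.1437], [0.5291, -0.1438], [0.5318, -0.1438], [0.5343, -0.1441], [0.5361, -0.1452], [0.5376, -0.1468], [0.5387, -0.1487]]
blunt [ 0.539675   -0.15061367  0.047     ] nose [ 0.47244388 -0.14366308  0.047     ] len 0.06758945072856734 yaw -0.10301752767279183
axis from ends [ 0.50825303 -0.14736515  0.047     ]
-0.02201863442838529
hub [ 0.5098286  -0.14748629  0.004     ]
nose scene tri (array([ 0.47394351, -0.14607225,  0.0400723 ]), np.float64(0.0015617505212932791))
```

Request:
servo_tool:
  increments:
    - {"slide": [-0.0266,-0.0291,0]}
    - {"slide": [-0.0266,-0.0291,0]}
    - {"slide": [-0.0266,-0.0291,0]}
    - {"slide": [-0.0266,-0.0291,0]}
    - {"slide": [-0.0266,-0.0291,0]}
    - {"slide": [-0.0266,-0.0291,0]}
    - {"slide": [-0.0266,-0.0291,0]}
    - {"slide": [-0.0266,-0.0291,0]}
  hand: 1

```text
$.increments[0]: bad value
```

Request:
servo_tool:
  increments:
    - {"slide": [-0.0266,-0.0291,0]}
    - {"slide": [-0.0266,-0.0291,0]}
    - {"slide": [-0.0266,-0.0291,0]}
    - {"slide": [-0.0266,-0.0291,0]}
    - {"slide": [-0.0266,-0.0291,0]}
    - {"slide": [-0.0266,-0.0291,0]}
    - {"slide": [-0.0266,-0.0291,0]}
    - {"slide": [-0.0266,-0.0291,0]}

```text
$.increments[0]: bad value
```

```bash
cat >> h.py <<'E'
def st():
    s=manip.get_state(); q=s['ee_rot']; Rm=R.from_quat([q[1],q[2],q[3],q[0]]).as_matrix(); p=np.array(s['position'])
    return s,p,Rm
def show():
    s,p,Rm=st(); np.set_printoptions(precision=4,suppress=True)
    print('t',round(s['clock'],2),'p',p,'w',round(s['width'],4),'q',s['qpos'],'\nF',s['contact_force'],'M',s['moment'],'\nX',Rm[:,0],'Y',Rm[:,1],'Z',Rm[:,2])
    return s,p,Rm
def to(P):
    s,p,Rm=st(); return Rm.T@(np.array(P)-p)
E
python3 -c "
from h import *
show(); print(to([.51,-.148,.1]))
print(dir(manip))"
```

```text
t 0.1 p [0.152  0.5541 0.2305] w 0.0857 q [ 1.182   0.2765  1.506   0.      1.3607 -0.121 ] 
F [-0.7292  1.0616 -1.0494] M [ 0.0087  0.065  -0.0047] 
X [-0.9644  0.2646  0.0002] Y [ 0.2646  0.9644 -0.0017] Z [-0.0007 -0.0015 -1.    ]
[-0.5311 -0.5821  0.1314]
['MotionError', '__class__', '__delattr__', '__dict__', '__dir__', '__doc__', '__eq__', '__format__', '__ge__', '__getattribute__', '__getstate__', '__gt__', '__hash__', '__init__', '__init_subclass__', '__le__', '__lt__', '__module__', '__ne__', '__new__', '__reduce__', '__reduce_ex__', '__repr__', '__setattr__', '__sizeof__', '__str__', '__subclasshook__', '__weakref__', 'get_state', 'sign_off', 'tcp_to_grasp']
```

Request:
servo_tool:
  increments:
    - {"slide": [-0.0266,-0.0291,0],"spin": 0}
    - {"slide": [-0.0266,-0.0291,0],"spin": 0}
    - {"slide": [-0.0266,-0.0291,0],"spin": 0}
    - {"slide": [-0.0266,-0.0291,0],"spin": 0}
    - {"slide": [-0.0266,-0.0291,0],"spin": 0}
    - {"slide": [-0.0266,-0.0291,0],"spin": 0}
    - {"slide": [-0.0266,-0.0291,0],"spin": 0}
    - {"slide": [-0.0266,-0.0291,0],"spin": 0}
  hand: 1

```text
clock: 0.9
position: [0.2959, 0.2721, 0.2311]
ee_rot: [-0.0, 0.133, 0.991, -0.0]
contact_force: [1.2, -0.2, 0.3]
width: 0.0858
```

Request:
servo_tool:
  increments:
    - {"slide": [-0.0266,-0.0291,0],"spin": 0}
    - {"slide": [-0.0266,-0.0291,0],"spin": 0}
    - {"slide": [-0.0266,-0.0291,0],"spin": 0}
    - {"slide": [-0.0266,-0.0291,0],"spin": 0}
    - {"slide": [-0.0266,-0.0291,0],"spin": 0}
    - {"slide": [-0.0266,-0.0291,0],"spin": 0}
    - {"slide": [-0.0266,-0.0291,0],"spin": 0}
    - {"slide": [-0.0266,-0.0291,0],"spin": 0}

```text
clock: 1.7
position: [0.4396, -0.0086, 0.2311]
ee_rot: [-0.0, 0.134, 0.991, 0.0]
contact_force: [1.8, 0.7, -0.2]
width: 0.0858
```

Request:
servo_tool:
  increments:
    - {"slide": [-0.0266,-0.0291,0],"spin": 0}
    - {"slide": [-0.0266,-0.0291,0],"spin": 0}
    - {"slide": [-0.0266,-0.0291,0.02],"spin": 0}
    - {"slide": [-0.0255,-0.0291,0.03],"spin": 0}
    - {"slide": [0,0,0.03],"spin": -5.5}
    - {"slide": [0,0,0.02],"spin": -5.5}

```text
clock: 2.3
position: [0.5092, -0.148, 0.1285]
ee_rot: [-0.002, 0.037, 0.999, 0.001]
contact_force: [-1.3, -0.7, 0.7]
width: 0.0856
```

```bash
python3 -c "
from h import *
show(); print(to([.51,-.148,.036]))
cv2.imwrite('pics/s1.png',eyes.get_image('scene'))"
```

```text
t 2.3 p [ 0.5092 -0.148   0.1285] w 0.0856 q [-0.4142  0.2912  1.7567  0.0001  1.0977 -1.911 ] 
F [-1.3272 -0.6569  0.6815] M [ 0.0222  0.0197 -0.0061] 
X [-0.9973  0.074   0.0037] Y [0.074  0.9973 0.0014] Z [-0.0036  0.0017 -1.    ]
[-0.0012 -0.0001  0.0925]
```

View pics/s1.png

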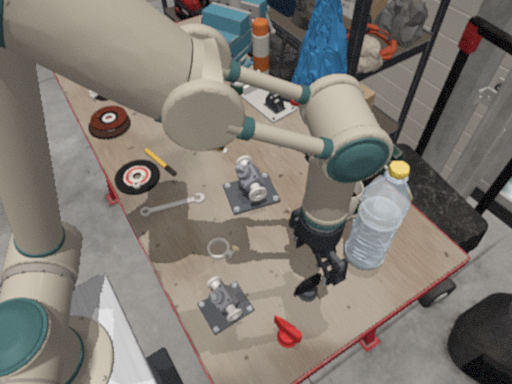

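Request:
servo_tool:
  increments:
    - {"slide": [-0.001,0,0.03],"spin": 0}
    - {"slide": [0,0,0.03],"spin": 0}
    - {"slide": [0,0,0.02],"spin": 0}
    - {"slide": [0,0,0.012],"spin": 0}
    - {"slide": [0,0,0],"spin": 0}

```text
clock: 2.85
position: [0.5102, -0.1468, 0.0382]
ee_rot: [-0.001, 0.038, 0.999, 0.001]
contact_force: [-0.5, 0.3, -0.2]
width: 0.0854
```

Request:
servo_tool:
  increments:
    - {"slide": [0,0,0],"spin": 0}
    - {"slide": [0,0,0],"spin": 0}
    - {"slide": [0,0,0],"spin": 0}
    - {"slide": [0,0,0],"spin": 0}
    - {"slide": [0,0,0],"spin": 0}
    - {"slide": [0,0,0],"spin": 0}
  hand: 0
  newtons: 60

```text
clock: 3.45
position: [0.5115, -0.1474, 0.0398]
ee_rot: [0.0, 0.038, 0.999, -0.0]
contact_force: [-0.6, -1.0, 2.9]
width: 0.0129
```

```bash
python3 -c "
from h import *
show()
im=eyes.get_image('scene');t=eyes.get_image('top')
cv2.imwrite('pics/s2.png',np.hstack([cv2.resize(im[225:325,260:360],None,fx=4,fy=4),cv2.resize(t[140:240,290:390],None,fx=4,fy=4)]))"
```

```text
t 3.45 p [ 0.5115 -0.1474  0.0398] w 0.0129 q [-0.4114  0.3923  1.8675  0.0001  0.8809 -1.9064] 
F [-0.5568 -0.9626  2.9409] M [0.0249 0.0971 0.0055] 
X [-0.9971  0.0758 -0.0009] Y [ 0.0758  0.9971 -0.0002] Z [ 0.0009 -0.0003 -1.    ]
```

View pics/s2.png

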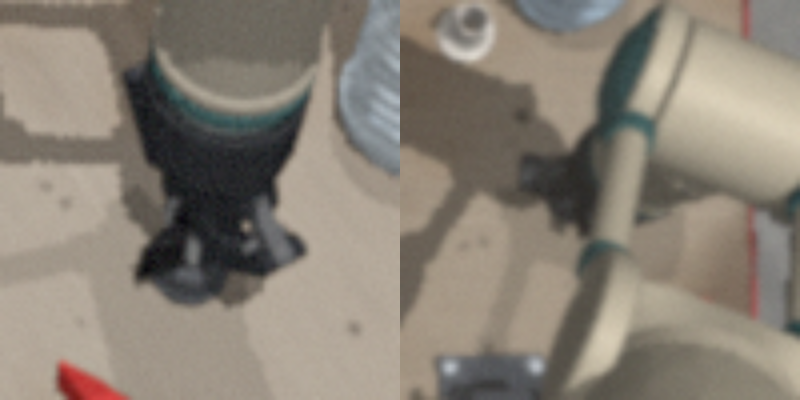

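Request:
servo_tool:
  increments:
    - {"slide": [0,0,-0.02],"spin": 0}
    - {"slide": [0,0,-0.04],"spin": 0}
    - {"slide": [0,0,-0.05],"spin": 0}
    - {"slide": [0,0,-0.05],"spin": 0}
    - {"slide": [0,0,-0.04],"spin": 0}
    - {"slide": [0,0,0],"spin": 0}
  newtons: 80

```text
clock: 4.15
position: [0.5143, -0.1486, 0.2452]
ee_rot: [0.006, 0.038, 0.999, -0.002]
contact_force: [-0.4, -1.6, -1.7]
width: 0.0126
```

```bash
python3 -c "
from h import *
s,p,Rm=show()
D=[((.152,.5541,.2305),(1.182,.2765,1.506,1.3607)),((.5115,-.1474,.0398),(-.4114,.3923,1.8675,.8809)),((.5092,-.148,.1285),(-.4142,.2912,1.7567,1.0977)),(p,s['qpos'][[0,1,2,4]])]
A=[];b=[]
for P,q in D:
    rad=np.sqrt(P[0]**2+P[1]**2-.0694**2)
    A+=[[1,0,np.sin(q[1]),np.sin(q[1]+q[2])],[0,1,np.cos(q[1]),np.cos(q[1]+q[2])]]; b+=[rad,P[2]]
x,r,_,_=np.linalg.lstsq(np.array(A),np.array(b),rcond=None); print(x,np.array(A)@x-b)
im=eyes.get_image('scene');t=eyes.get_image('top')
cv2.imwrite('pics/s3.png',np.hstack([im[:,100:484],t[:,100:484]]))"
```

```text
t 4.15 p [ 0.5143 -0.1486  0.2452] w 0.0126 q [-0.4113  0.2016  1.5723  0.0001  1.3554 -1.9064] 
F [-0.3966 -1.5934 -1.6676] M [-0.0254  0.0261 -0.007 ] 
X [-0.9971  0.0756 -0.0117] Y [ 0.0757  0.9971 -0.0039] Z [ 0.0113 -0.0048 -0.9999]
[ 0.0349 -0.1124  0.4496  0.4151] [-0.0069  0.0024 -0.0006 -0.0007  0.007  -0.0009  0.0006 -0.0008]
```

View pics/s3.png

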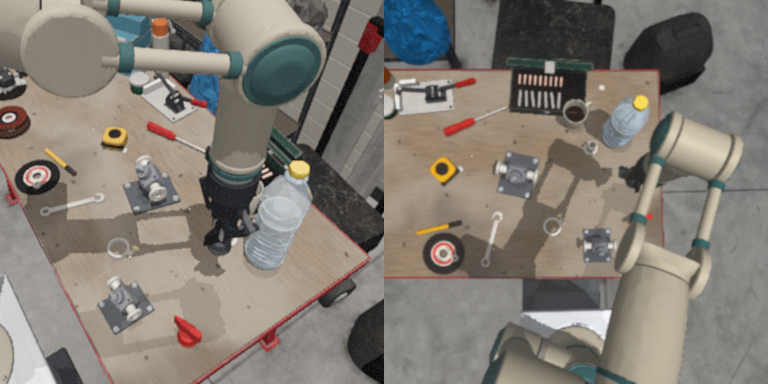

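Request:
servo_tool:
  increments:
    - {"slide": [0,0,-0.045],"spin": 0}
    - {"slide": [0,0,-0.045],"spin": 0}
    - {"slide": [0,0,-0.045],"spin": 0}
    - {"slide": [0,0,-0.045],"spin": 0}
    - {"slide": [-0.044,0.013,0],"spin": 0}
    - {"slide": [-0.044,0.013,0],"spin": 0}
    - {"slide": [-0.044,0.013,0],"spin": 0}
    - {"slide": [-0.044,0.013,0],"spin": 0}

```text
clock: 5.05
position: [0.6918, -0.1083, 0.4156]
ee_rot: [-0.003, 0.038, 0.999, 0.001]
contact_force: [1.0, -1.1, -1.7]
width: 0.0121
```

```bash
python3 -c "
from h import *
s,p,Rm=show()
print(proj('scene',[.875,-.156,.42]),proj('top',[.875,-.156,.42]))
im=eyes.get_image('scene');t=eyes.get_image('top')
cv2.imwrite('pics/s4.png',np.hstack([im[:,128:],t[:,100:484]]))"
```

```text
t 5.05 p [ 0.6918 -0.1083  0.4156] w 0.0121 q [-0.2546  0.4627  0.7768 -0.      1.9079 -1.7493] 
F [ 0.999  -1.1089 -1.7142] M [-0.0489 -0.013  -0.0036] 
X [-0.9971  0.076   0.0058] Y [0.076  0.9971 0.001 ] Z [-0.0057  0.0014 -1.    ]
[[502.9026  79.2963]] [[369.3845  -4.5263]]
```

View pics/s4.png

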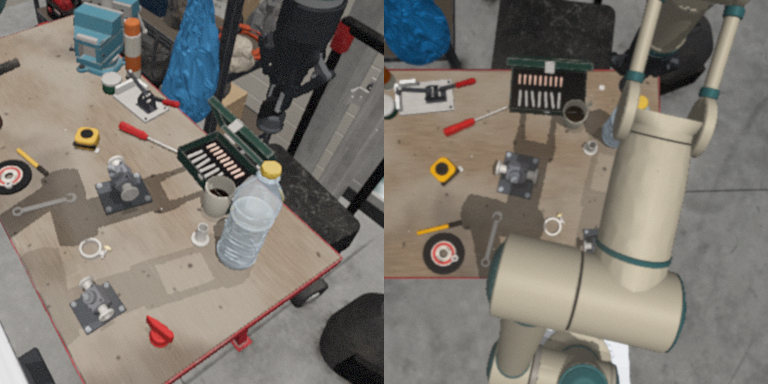

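Request:
servo_tool:
  increments:
    - {"slide": [-0.0197,-0.0036,0],"spin": 0}
    - {"slide": [-0.0197,-0.0036,0],"spin": 0}
    - {"slide": [-0.0197,-0.0036,0],"spin": 0}
    - {"slide": [-0.0197,-0.0036,0],"spin": 0}

```text
clock: 5.55
position: [0.7682, -0.1294, 0.416]
ee_rot: [-0.003, 0.038, 0.999, 0.001]
contact_force: [-0.2, 1.3, -2.1]
width: 0.0122
```

```bash
python3 -c "
from h import *
s,p,Rm=show()"
```

```text
t 5.55 p [ 0.7682 -0.1294  0.416 ] w 0.0122 q [-0.2561  0.6396  0.4571 -0.0001  2.0507 -1.7509] 
F [-0.2196  1.3372 -2.0564] M [-0.0158  0.0104 -0.0521] 
X [-0.9971  0.0759  0.0058] Y [0.0759 0.9971 0.001 ] Z [-0.0057  0.0014 -1.    ]
```

Request:
servo_tool:
  increments:
    - {"slide": [-0.0098,-0.0018,-0.015],"spin": 0}
    - {"slide": [-0.0098,-0.0018,-0.015],"spin": 0}
    - {"slide": [-0.0098,-0.0018,-0.015],"spin": 0}
    - {"slide": [-0.0098,-0.0018,-0.015],"spin": 0}

```text
clock: 5.95
position: [0.7817, -0.1353, 0.4545]
ee_rot: [0.011, 0.038, 0.999, -0.001]
contact_force: [-0.4, -1.0, -1.5]
width: 0.0122
```

```bash
python3 -c "
from h import *
s,p,Rm=show()"
```

```text
t 5.95 p [ 0.7817 -0.1353  0.4545] w 0.0122 q [-0.2601  0.7059  0.2252  0.0028  2.1892 -1.7532] 
F [-0.411  -1.0306 -1.4984] M [-0.0137  0.0208 -0.0096] 
X [-0.9969  0.0759 -0.0214] Y [ 0.076   0.9971 -0.0016] Z [ 0.0212 -0.0033 -0.9998]
```

Request:
servo_tool:
  increments:
    - {"slide": [-0.0197,-0.0036,0],"spin": 0}
    - {"slide": [-0.0197,-0.0036,0],"spin": 0}
    - {"slide": [-0.0197,-0.0036,0],"spin": 0}
    - {"slide": [-0.0197,-0.0036,0],"spin": 0}

```text
clock: 6.35
position: [0.8208, -0.1487, 0.4254]
ee_rot: [0.032, 0.038, 0.999, -0.004]
contact_force: [-1.5, -0.0, -1.6]
width: 0.0122
```

```bash
python3 -c "
from h import *
s,p,Rm=show()"
```

```text
t 6.35 p [ 0.8208 -0.1487  0.4254] w 0.0122 q [-0.2652  0.7444  0.223   0.0071  2.1099 -1.7562] 
F [-1.453  -0.0163 -1.6003] M [0.0059 0.0798 0.0521] 
X [-0.9951  0.0755 -0.0643] Y [ 0.076   0.9971 -0.0061] Z [ 0.0637 -0.0109 -0.9979]
```

Request:
servo_tool:
  increments:
    - {"slide": [0.03,0.0055,0],"spin": 0}
    - {"slide": [0.03,0.0055,0],"spin": 0}
    - {"slide": [0,0,0],"spin": 0}

```text
clock: 6.65
position: [0.7564, -0.1312, 0.4206]
ee_rot: [0.027, 0.038, 0.999, -0.003]
contact_force: [0.3, -0.2, -1.0]
width: 0.0122
```

```bash
python3 -c "
from h import *
s,p,Rm=show()"
```

```text
t 6.65 p [ 0.7564 -0.1312  0.4206] w 0.0122 q [-0.2653  0.5602  0.5962  0.0067  1.9304 -1.7582] 
F [ 0.2547 -0.1778 -0.9975] M [ 0.0046  0.0247 -0.0283] 
X [-0.9957  0.0751 -0.0549] Y [ 0.0754  0.9971 -0.0042] Z [ 0.0545 -0.0083 -0.9985]
```

Request:
servo_tool:
  increments:
    - {"slide": [-0.031,-0.0055,-0.033],"spin": 0}
    - {"slide": [-0.031,-0.0055,-0.033],"spin": 0}
    - {"slide": [-0.031,-0.0055,-0.033],"spin": 0}
    - {"slide": [-0.031,-0.0055,-0.033],"spin": 0}
    - {"slide": [-0.031,-0.0055,-0.033],"spin": 0}
    - {"slide": [-0.031,-0.0055,-0.033],"spin": 0}

```text
clock: 7.25
position: [0.7953, -0.1519, 0.5165]
ee_rot: [0.102, 0.038, 0.994, -0.015]
contact_force: [-0.4, -0.1, -1.2]
width: 0.012
```

```bash
python3 -c "
from h import *
s,p,Rm=show()"
```

```text
t 7.25 p [ 0.7953 -0.1519  0.5165] w 0.012 q [-0.284   0.6364  0.2204  0.0239  2.0801 -1.7651] 
F [-0.4224 -0.0642 -1.1849] M [ 0.0397  0.143  -0.0516] 
X [-0.9765  0.072  -0.203 ] Y [ 0.078   0.9967 -0.0216] Z [ 0.2008 -0.0369 -0.9789]
```

Request:
servo_tool:
  increments:
    - {"slide": [0.014,-0.0428,-0.002],"spin": 0}
    - {"slide": [0.014,-0.0428,-0.002],"spin": 0}
    - {"slide": [-0.0357,-0.0075,-0.0282],"spin": 0}
    - {"slide": [-0.0357,-0.0075,-0.0282],"spin": 0}
    - {"slide": [-0.0357,-0.0075,-0.0282],"spin": 0}
    - {"slide": [-0.0357,-0.0075,-0.0282],"spin": 0}
    - {"slide": [-0.0357,-0.0075,-0.0282],"spin": 0}

```text
clock: 7.95
position: [0.783, -0.24, 0.5696]
ee_rot: [0.171, 0.037, 0.984, -0.033]
contact_force: [0.4, -0.3, -1.6]
width: 0.0125
```

```bash
python3 -c "
from h import *
s,p,Rm=show(); print(np.arccos(-Rm[2,2]),np.arctan2(Rm[1,2],Rm[0,2]))"
```

```text
t 7.95 p [ 0.783  -0.24    0.5696] w 0.0125 q [-0.4102  0.5819  0.2208  0.0686  1.9934 -1.866 ] 
F [ 0.4225 -0.3277 -1.6289] M [ 0.0741  0.3036 -0.0398] 
X [-0.9387  0.0624 -0.3391] Y [ 0.0847  0.9951 -0.0516] Z [ 0.3342 -0.0772 -0.9394]
0.3500606488024391 -0.2269282617715212
```

Request:
servo_tool:
  increments:
    - {"slide": [-0.0357,-0.01,-0.0282],"spin": 0}
    - {"slide": [-0.0357,-0.01,-0.0282],"spin": 0}
    - {"slide": [-0.0357,-0.01,-0.0282],"spin": 0}
    - {"slide": [-0.0357,-0.01,-0.0282],"spin": 0}
    - {"slide": [0,0,0],"spin": 0}

```text
clock: 8.45
position: [0.7814, -0.2509, 0.6219]
ee_rot: [0.23, 0.039, 0.971, -0.049]
contact_force: [-0.2, 0.2, -1.8]
width: 0.0119
```

```bash
python3 -c "
from h import *
s,p,Rm=show(); print(np.arccos(-Rm[2,2]),np.arctan2(Rm[1,2],Rm[0,2]))"
```

```text
t 8.45 p [ 0.7814 -0.2509  0.6219] w 0.0119 q [-0.4327  0.5313  0.2204  0.0892  1.9205 -1.8734] 
F [-0.2472  0.2068 -1.8284] M [0.0583 0.3661 0.0381] 
X [-0.8911  0.0526 -0.4508] Y [ 0.0975  0.9923 -0.077 ] Z [ 0.4432 -0.1125 -0.8893]
0.47494990644867374 -0.24857215880192882
```

Request:
servo_tool:
  increments:
    - {"slide": [-0.0357,-0.009,-0.0282],"spin": 0}
    - {"slide": [-0.0357,-0.009,-0.0282],"spin": 0}
    - {"slide": [-0.025,-0.006,-0.02],"spin": 0}
    - {"slide": [0,0,0],"spin": 0}

```text
clock: 8.85
position: [0.7751, -0.2516, 0.6621]
ee_rot: [0.269, 0.038, 0.96, -0.059]
contact_force: [-0.9, 0.3, -1.9]
width: 0.0126
```

```bash
python3 -c "
from h import *
s,p,Rm=show(); print(np.arccos(-Rm[2,2]),np.arctan2(Rm[1,2],Rm[0,2]))
im=eyes.get_image('scene');cv2.imwrite('pics/s5.png',im)"
```

```text
t 8.85 p [ 0.7751 -0.2516  0.6621] w 0.0126 q [-0.4434  0.4917  0.2204  0.1035  1.8771 -1.8749] 
F [-0.896   0.2565 -1.9246] M [ 0.1015  0.3855 -0.0317] 
X [-0.852   0.042  -0.5218] Y [ 0.1058  0.99   -0.093 ] Z [ 0.5127 -0.1345 -0.848 ]
0.558663352701056 -0.2565005295978712
```

View pics/s5.png

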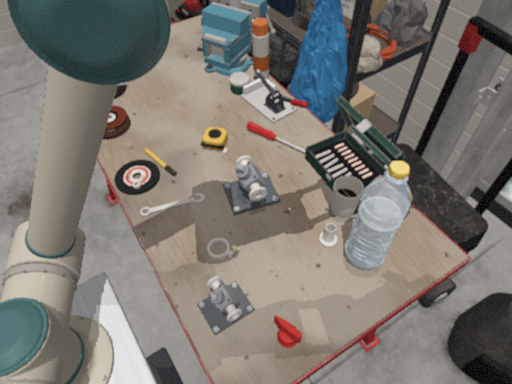

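Request:
servo_tool:
  increments:
    - {"slide": [0.028,0.0266,0.0065],"spin": 0}
    - {"slide": [0.028,0.0266,0.0065],"spin": 0}
    - {"slide": [0.028,0.0266,0.0065],"spin": 0}
    - {"slide": [0.028,0.0266,0.0065],"spin": 0}
    - {"slide": [0.028,0.0266,0.0065],"spin": 0}
    - {"slide": [0.028,0.0266,0.0065],"spin": 0}
    - {"slide": [0.028,0.0266,0.0065],"spin": 0}
    - {"slide": [0.028,0.0266,0.0065],"spin": 0}

```text
clock: 9.7
position: [0.6372, -0.0423, 0.4827]
ee_rot: [0.267, 0.039, 0.961, -0.058]
contact_force: [0.9, 0.3, -0.7]
width: 0.012
```

Request:
servo_tool:
  increments:
    - {"slide": [0.028,0.0266,0.0065],"spin": 0}
    - {"slide": [0.028,0.0266,0.0065],"spin": 0}
    - {"slide": [0.028,0.0266,0.0065],"spin": 0}
    - {"slide": [0.028,0.0266,0.0065],"spin": 0}
    - {"slide": [0.028,0.0266,0.0065],"spin": 0}
    - {"slide": [0.028,0.0266,0.0065],"spin": 0}
    - {"slide": [0.028,0.0266,0.0065],"spin": 0}
    - {"slide": [0.028,0.0266,0.0065],"spin": 0}

```text
clock: 10.5
position: [0.4948, 0.1713, 0.3033]
ee_rot: [0.267, 0.039, 0.961, -0.058]
contact_force: [1.3, 0.9, -1.5]
width: 0.0124
```

Request:
servo_tool:
  increments:
    - {"slide": [0,0,0],"spin": -8.5}
    - {"slide": [0,0,0],"spin": -8.5}
    - {"slide": [0,0,0],"spin": -8.5}
    - {"slide": [0,0,0],"spin": -8.5}
    - {"slide": [0,0,0],"spin": 0}

```text
clock: 11.0
position: [0.4957, 0.1704, 0.304]
ee_rot: [0.239, -0.244, 0.93, -0.133]
contact_force: [-0.2, -0.2, -2.1]
width: 0.0121
```

```bash
cat >> h.py <<'E'
yaw=-0.256; Xm=np.array([np.cos(yaw),np.sin(yaw),0]); Ym=np.array([-np.sin(yaw),np.cos(yaw),0]); O=np.array([.5597,.157,0])
_a=np.deg2rad(32); Zs=-np.sin(_a)*Xm+np.cos(_a)*np.array([0,0,1]); D0=np.cos(_a)*Xm+np.sin(_a)*np.array([0,0,1]); D1=Ym
TIP=np.array([.5312,.164,.1167])
def rel(off=(.0015,0,.0078)):
    s,p,Rm=st(); m=p+Rm@np.array(off); d=m-(TIP+.012*Zs)
    print('mid-home: D0 %.4f D1 %.4f Zs %.4f'%(d@D0,d@D1,d@Zs),'axis err',np.arccos(np.clip(-Rm[:,2]@Zs,-1,1)),'theta',np.arctan2(-Rm[:,0]@D1,-Rm[:,0]@D0))
    return d
E
python3 -c "
from h import *
s,p,Rm=show(); d=rel(); print('tool move to home',Rm.T@(-d))
im=eyes.get_image('scene');t=eyes.get_image('top');cv2.imwrite('pics/s6.png',np.hstack([im[60:320,160:400],t[60:320,120:400]]))"
```

```text
t 11.0 p [0.4957 0.1704 0.304 ] w 0.0121 q [ 0.4298 -0.0385  1.8323 -0.4223  0.9451 -1.474 ] 
F [-0.2345 -0.1993 -2.1248] M [ 0.1137  0.3908 -0.0249] 
X [-0.7673 -0.5176 -0.3787] Y [-0.3902  0.8454 -0.3648] Z [ 0.509  -0.1321 -0.8506]
mid-home: D0 0.0677 D1 -0.0038 Zs 0.1581 axis err 0.004923709388603728 theta 0.7683822781721995
tool move to home [0.0456 0.0491 0.1584]
```

View pics/s6.png

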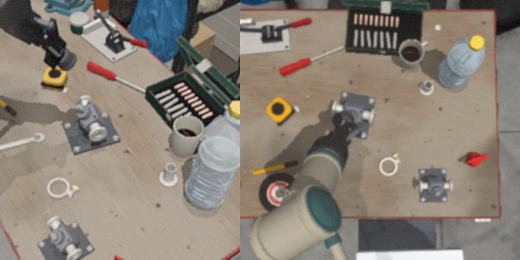

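Request:
servo_tool:
  increments:
    - {"slide": [0.0114,0.0123,0.028],"spin": -0.5}
    - {"slide": [0.0114,0.0123,0.028],"spin": -0.5}
    - {"slide": [0.0114,0.0123,0.028],"spin": 0}
    - {"slide": [0.0114,0.0123,0.028],"spin": 0}
    - {"slide": [0,0,0],"spin": 0}

```text
clock: 11.6
position: [0.4952, 0.1708, 0.1687]
ee_rot: [0.232, -0.252, 0.929, -0.137]
contact_force: [-1.4, -1.0, -2.1]
width: 0.0123
```

```bash
python3 -c "
from h import *
s,p,Rm=show(); d=rel(); print('tool move to home',Rm.T@(-d))
im=eyes.get_image('scene');t=eyes.get_image('top');cv2.imwrite('pics/s7f.png',im);cv2.imwrite('pics/t7f.png',t)
cv2.imwrite('pics/s7.png',np.hstack([cv2.resize(im[130:220,200:290],(400,400),interpolation=2),cv2.resize(t[130:220,190:280],(400,400),interpolation=2)]))"
```

```text
t 11.6 p [0.4952 0.1708 0.1687] w 0.0123 q [ 0.4322  0.094   2.0638 -0.597   0.6361 -1.2438] 
F [-1.4023 -1.0325 -2.0736] M [ 0.0796  0.4538 -0.013 ] 
X [-0.765  -0.5318 -0.3633] Y [-0.4048  0.8357 -0.371 ] Z [ 0.5009 -0.1367 -0.8546]
mid-home: D0 -0.0046 D1 -0.0037 Zs 0.0437 axis err 0.013653955033272755 theta 0.7870101671664081
tool move to home [-0.0064 -0.0009  0.0436]
```

View pics/s7.png

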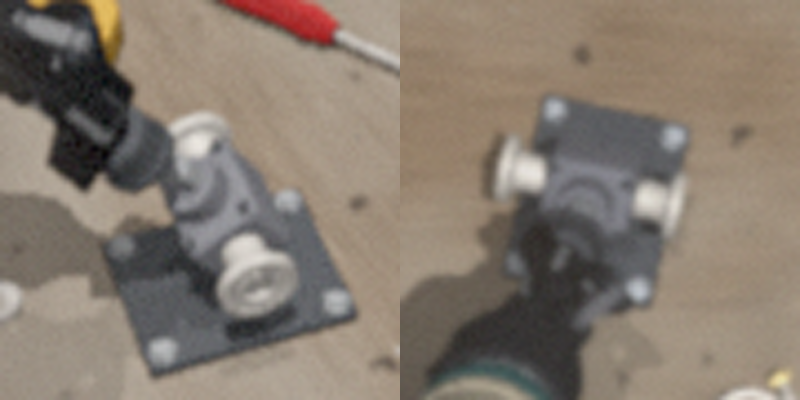

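```bash
python3 -c "
from h import *
s,p,Rm=st()
off=np.array([.0015,0,.0078]); m=p+Rm@off; b=m+.032*Rm[:,2]
for n,f,(x0,y0) in (('scene','pics/s7f.png',(215,145)),('top','pics/t7f.png',(212,160))):
    im=cv2.imread(f); c=cv2.resize(im[y0:y0+40,x0:x0+40],None,fx=10,fy=10,interpolation=cv2.INTER_CUBIC)
    c=np.clip(c.astype(float)*1.6,0,255).astype(np.uint8)
    th=np.linspace(0,2*np.pi,60)
    for base,r,col in ((b,.0225,(0,0,255)),(b-.030*Rm[:,2],.020,(0,255,255)),(TIP,.011,(0,255,0))):
        ax=(Rm[:,0],Rm[:,1]); P=np.array([base+r*(np.cos(a)*ax[0]+np.sin(a)*ax[1]) for a in th])
        q=((proj(n,P)-[x0,y0]+.5)*10).astype(np.int32); cv2.polylines(c,[q],True,col,1)
    cv2.imwrite('pics/ov_%s.png'%n,c)
cv2.imwrite('pics/ov.png',np.hstack([cv2.imread('pics/ov_scene.png'),cv2.imread('pics/ov_top.png')]))
"
```

```text
(no output)
```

View pics/ov.png

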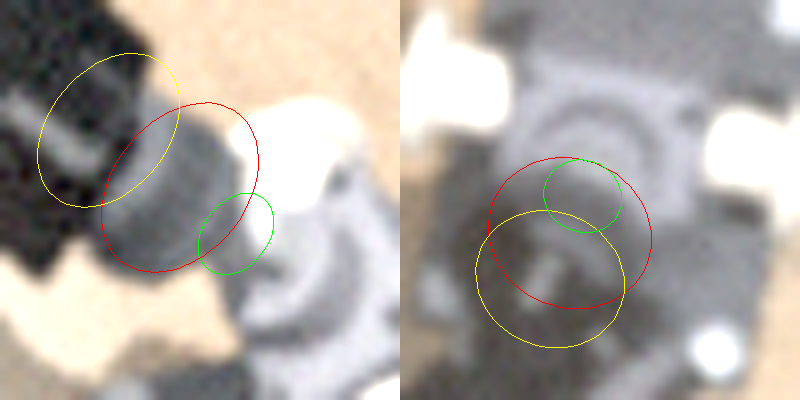

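```bash
python3 -c "
from h import *
s,p,Rm=st()
off=np.array([.0015,0,.0078]); m=p+Rm@off; b=m+.032*Rm[:,2]
th=np.linspace(0,2*np.pi,120)
ax=(Rm[:,0],Rm[:,1])
out=[]
for n,f,(x0,y0),g in (('scene','pics/s7f.png',(222,150),1.6),('top','pics/t7f.png',(214,168),2.6)):
    im=cv2.imread(f); c=cv2.resize(im[y0:y0+26,x0:x0+26],None,fx=15,fy=15,interpolation=cv2.INTER_CUBIC)
    c=np.clip(c.astype(float)*g,0,255).astype(np.uint8); c0=c.copy()
    hull=[]
    for base,r in ((b,.0225),(b-.006*Rm[:,2],.0225),(b-.03*Rm[:,2],.02)):
        P=np.array([base+r*(np.cos(a)*ax[0]+np.sin(a)*ax[1]) for a in th]); hull.append(proj(n,P))
    h=cv2.convexHull(np.vstack(hull).astype(np.float32))
    cv2.polylines(c,[((h-[x0,y0]+.5)*15).astype(np.int32)],True,(0,0,255),1)
    out.append(np.vstack([c0[:280],c[:280]]) if 0 else np.hstack([c0,c]))
    cv2.imwrite('pics/ov2_%s.png'%n,out[-1])
"
```

```text
(no output)
```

View pics/ov2_scene.png

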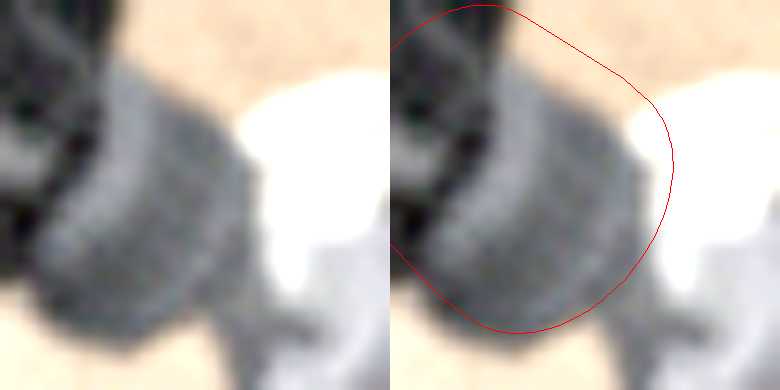

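View pics/ov2_top.png

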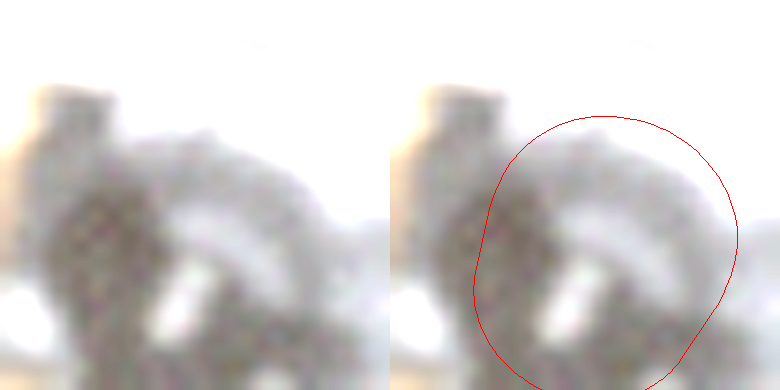

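```bash
python3 -c "
from h import *
s,p,Rm=show(); off=np.array([.0015,0,.0078]); b=p+Rm@(off+[0,0,.032])
J=[];r=[]
for n,d in(('scene',(-1.6,1.3)),('top',(-1.5,1.0))):
    J.append(np.array([(proj(n,b+1e-3*e)-proj(n,b-1e-3*e))[0]/2e-3 for e in np.eye(3)]).T); r+=list(d)
J=np.vstack(J); x,res,_,_=np.linalg.lstsq(J,np.array(r),rcond=None); print(x,'resid',J@x-r,'tool',Rm.T@x,'D0,D1,Zs',x@D0,x@D1,x@Zs)
"
```

```text
t 11.7 p [0.4989 0.1725 0.174 ] w 0.0125 q [ 0.4322  0.0903  2.0566 -0.5968  0.6363 -1.246 ] 
F [-0.4927  0.6516 -1.4431] M [0.1193 0.3802 0.0043] 
X [-0.7605 -0.5319 -0.3724] Y [-0.4028  0.8363 -0.3719] Z [ 0.5093 -0.1328 -0.8503]
[-0.0019  0.0047 -0.0076] resid [ 0.0758 -0.017  -0.0311  0.0828] tool [0.0018 0.0075 0.0048] D0,D1,Zs -0.00659676310591751 0.0040290609431977336 -0.004798369882696317
```

```bash
cat > ov.py <<'E'
from h import *
import sys
tag=sys.argv[1]
off=np.array([.0015,0,.0078])
im={}
for n in('scene','top'): im[n]=eyes.get_image(n); cv2.imwrite(f'pics/{n}_{tag}.png',im[n])
s,p,Rm=show(); d=rel(); print('tool to home',Rm.T@(-d))
m=p+Rm@off; b=m+.032*Rm[:,2]
th=np.linspace(0,2*np.pi,120); ax=(Rm[:,0],Rm[:,1])
for n,g in (('scene',1.6),('top',2.6)):
    c0=proj(n,b)[0]; x0,y0=(c0-13).astype(int)
    c=cv2.resize(im[n][y0:y0+26,x0:x0+26],None,fx=15,fy=15,interpolation=cv2.INTER_CUBIC)
    c=np.clip(c.astype(float)*g,0,255).astype(np.uint8); cc=c.copy(); hull=[]
    for base,r in ((b,.0225),(b-.006*Rm[:,2],.0225),(b-.03*Rm[:,2],.02)):
        P=np.array([base+r*(np.cos(a)*ax[0]+np.sin(a)*ax[1]) for a in th]); hull.append(proj(n,P))
    h=cv2.convexHull(np.vstack(hull).astype(np.float32))
    cv2.polylines(c,[((h-[x0,y0]+.5)*15).astype(np.int32)],True,(0,0,255),1)
    P=np.array([TIP+.011*(np.cos(a)*ax[0]+np.sin(a)*ax[1]) for a in th]); cv2.polylines(c,[((proj(n,P)-[x0,y0]+.5)*15).astype(np.int32)],True,(0,255,0),1)
    cv2.imwrite(f'pics/ov_{tag}_{n}.png',np.hstack([cc,c]))
E
python3 ov.py a
```

```text
t 11.8 p [0.5001 0.1731 0.176 ] w 0.0121 q [ 0.4323  0.0884  2.0543 -0.597   0.636  -1.246 ] 
F [-0.4287  0.3814 -1.9395] M [ 0.1367  0.378  -0.0756] 
X [-0.7589 -0.5315 -0.3763] Y [-0.4016  0.8368 -0.3721] Z [ 0.5127 -0.1312 -0.8485]
mid-home: D0 0.0029 D1 -0.0001 Zs 0.0477 axis err 0.002997647237869469 theta 0.7843321346287632
tool to home [0.0021 0.002  0.0477]
```

View pics/ov_a_scene.png

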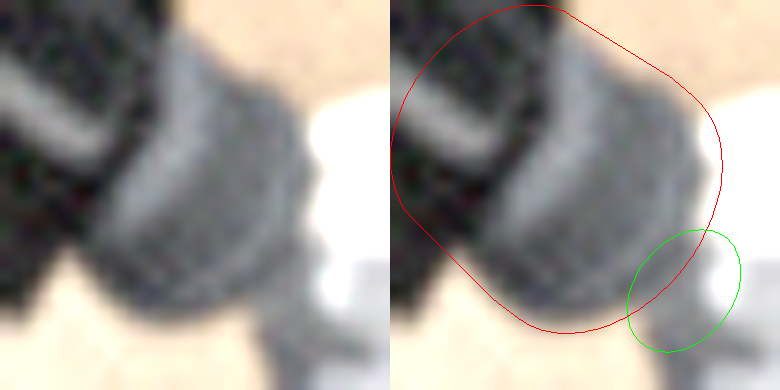

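View pics/ov_a_top.png

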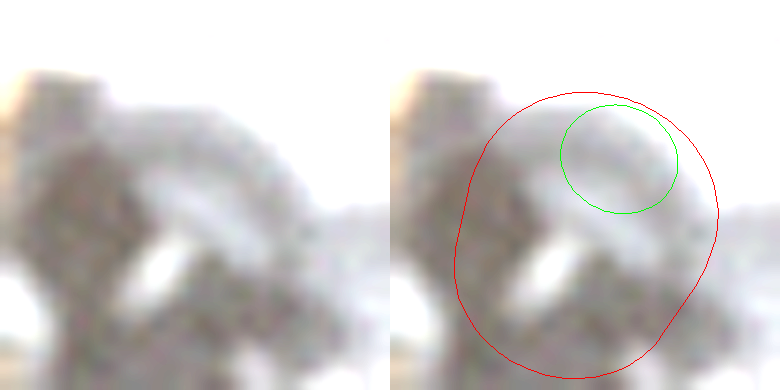

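Request:
servo_tool:
  increments:
    - {"slide": [0.0021,0.002,0.012],"spin": 0}
    - {"slide": [0,0,0.012],"spin": 0}
    - {"slide": [0,0,0],"spin": 0}
    - {"slide": [0,0,0],"spin": 0}

```text
clock: 12.2
position: [0.5088, 0.1697, 0.1524]
ee_rot: [0.238, -0.252, 0.928, -0.136]
contact_force: [0.6, -0.1, -1.8]
width: 0.0124
```

```bash
python3 ov.py b
```

```text
t 12.3 p [0.5087 0.1699 0.1525] w 0.0125 q [ 0.4153  0.1286  2.0794 -0.6425  0.5774 -1.2028] 
F [-0.997  -0.2942 -2.3522] M [0.0841 0.3961 0.0207] 
X [-0.7598 -0.5323 -0.3733] Y [-0.4029  0.8362 -0.3722] Z [ 0.5103 -0.1324 -0.8498]
mid-home: D0 -0.0019 D1 -0.0011 Zs 0.0229 axis err 0.0034245954558267985 theta 0.7856786074842632
tool to home [-0.0021 -0.0006  0.0229]
```

View pics/ov_b_scene.png

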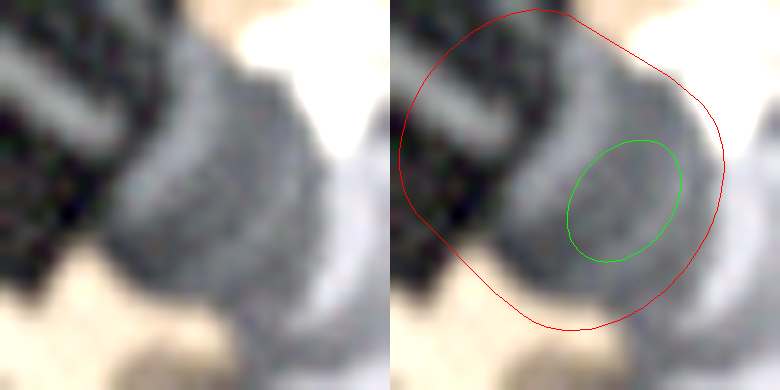

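View pics/ov_b_top.png

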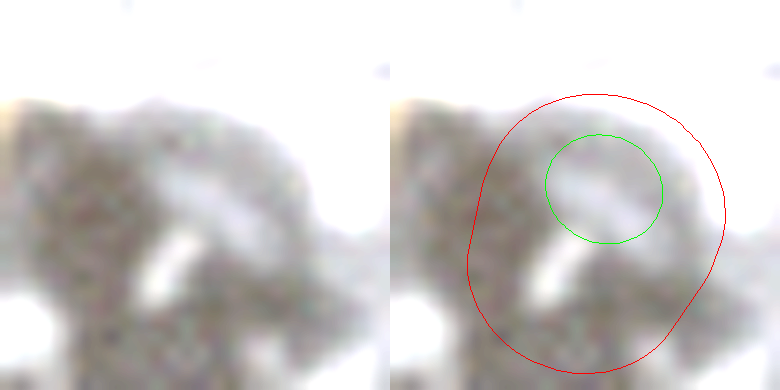

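```bash
python3 -c "
import cv2,numpy as np
a=cv2.imread('pics/scene_a.png');b=cv2.imread('pics/scene_b.png')
f=lambda i:np.clip(cv2.resize(i[145:190,215:260],(400,400),interpolation=2)*1.5,0,255).astype(np.uint8)
cv2.imwrite('pics/ab.png',np.hstack([f(a),f(b)]))"
```

```text
(no output)
```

View pics/ab.png

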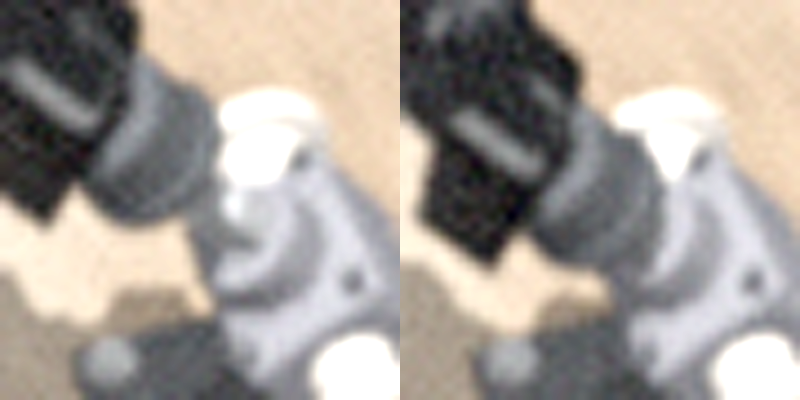

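Request:
servo_tool:
  increments:
    - {"slide": [-0.002,-0.0006,0.003],"spin": 0}
    - {"slide": [0,0,0.002],"spin": 0}
    - {"slide": [0,0,0],"spin": 0}
    - {"slide": [0,0,0],"spin": 0}

```text
clock: 12.7
position: [0.5126, 0.1696, 0.1484]
ee_rot: [0.237, -0.252, 0.928, -0.136]
contact_force: [-0.5, -0.5, -1.2]
width: 0.012
```

```bash
python3 -c "
from h import *
s,p,Rm=show(); d=rel(); print(Rm.T@-d,'Ftool',Rm.T@s['contact_force'])"
```

```text
t 12.7 p [0.5126 0.1696 0.1484] w 0.012 q [ 0.4106  0.1391  2.0789 -0.6486  0.5682 -1.199 ] 
F [-0.4597 -0.4866 -1.1793] M [0.1093 0.4574 0.0583] 
X [-0.7603 -0.5326 -0.372 ] Y [-0.4034  0.8359 -0.3722] Z [ 0.5092 -0.1329 -0.8504]
mid-home: D0 -0.0008 D1 -0.0003 Zs 0.0174 axis err 0.004393156946483053 theta 0.7862692826955365
[-0.0008 -0.0004  0.0174] Ftool [1.0473 0.2176 0.8334]
```

No contact yet. I'll advance further.

Request:
servo_tool:
  increments:
    - {"slide": [-0.0006,-0.0004,0.002],"spin": 0}
    - {"slide": [0,0,0.002],"spin": 0}
    - {"slide": [0,0,0.001],"spin": 0}
    - {"slide": [0,0,0],"spin": 0}

```text
clock: 13.1
position: [0.5155, 0.1687, 0.1441]
ee_rot: [0.237, -0.252, 0.928, -0.136]
contact_force: [-0.9, -1.4, -3.5]
width: 0.0124
```

```bash
cat > f.py <<'E'
from h import *
s,p,Rm=show(); d=rel(); print('tohome',Rm.T@-d,'Ftool',Rm.T@s['contact_force'],'Mtool',Rm.T@s['moment'])
E
python3 f.py
```

```text
t 13.1 p [0.5155 0.1687 0.1441] w 0.0124 q [ 0.4056  0.1482  2.0809 -0.6567  0.5579 -1.1929] 
F [-0.8694 -1.427  -3.5095] M [-0.0594  0.6499 -0.1119] 
X [-0.7607 -0.5325 -0.3712] Y [-0.4035  0.8358 -0.3722] Z [ 0.5085 -0.1334 -0.8507]
mid-home: D0 -0.0005 D1 -0.0005 Zs 0.0122 axis err 0.005003977078091296 theta 0.786384274472385
tohome [-0.0007 -0.      0.0122] Ftool [2.7239 0.4645 2.7338] Mtool [-0.2593  0.6088 -0.0217]
```

Request:
servo_tool:
  increments:
    - {"slide": [-0.0005,0,0.002],"spin": 0}
    - {"slide": [0,0,0.002],"spin": 0}
    - {"slide": [0,0,0],"spin": 0}

```text
clock: 13.4
position: [0.5177, 0.1682, 0.1407]
ee_rot: [0.237, -0.252, 0.928, -0.136]
contact_force: [-1.7, -2.3, -3.7]
width: 0.0121
```

```bash
python3 ov.py c; python3 f.py | tail -1
```

```text
t 13.5 p [0.5176 0.1682 0.1407] w 0.0125 q [ 0.4025  0.1555  2.0825 -0.6639  0.5501 -1.1866] 
F [-1.3224 -2.1972 -3.8869] M [-0.2509  0.9394 -0.2322] 
X [-0.761  -0.5325 -0.3705] Y [-0.4035  0.8358 -0.3723] Z [ 0.5079 -0.1338 -0.8509]
mid-home: D0 -0.0004 D1 -0.0004 Zs 0.0081 axis err 0.005523999148360573 theta 0.7864457260457225
tool to home [-0.0006 -0.      0.0081]
tohome [-0.0006 -0.      0.0081] Ftool [3.6166 0.1445 2.9298] Mtool [-0.2232  0.9728 -0.0556]
```

View pics/ov_c_scene.png

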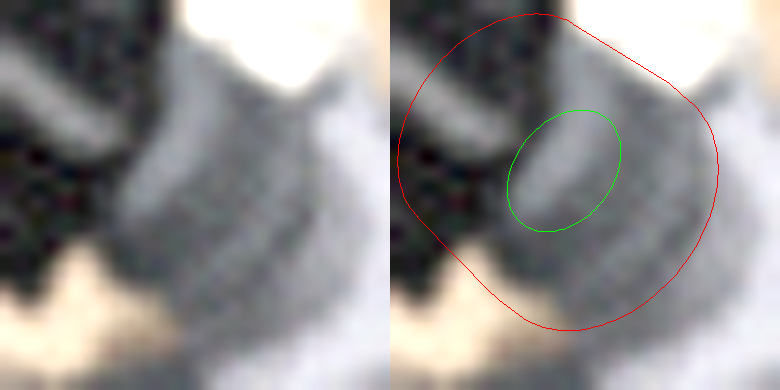

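Request:
servo_tool:
  increments:
    - {"slide": [0.0005,0,0.002],"spin": 0}
    - {"slide": [0,0,0.002],"spin": 0}
    - {"slide": [0,0,0.002],"spin": 0}
    - {"slide": [0,0,0],"spin": 0}

```text
clock: 13.9
position: [0.5201, 0.1674, 0.1365]
ee_rot: [0.237, -0.252, 0.928, -0.136]
contact_force: [-10.6, -0.9, 6.1]
width: 0.0124
```

```bash
python3 f.py
```

```text
t 13.9 p [0.5201 0.1674 0.1365] w 0.0124 q [ 0.3981  0.1636  2.0869 -0.6766  0.5368 -1.1748] 
F [-10.5591  -0.8832   6.1396] M [-0.2431  1.2821 -0.3105] 
X [-0.7606 -0.5321 -0.372 ] Y [-0.4029  0.8361 -0.3723] Z [ 0.5091 -0.1332 -0.8503]
mid-home: D0 -0.0004 D1 -0.0006 Zs 0.0031 axis err 0.00428081011193917 theta 0.785772040376123
tohome [-0.0007  0.0001  0.0031] Ftool [  6.2168   1.2303 -10.4789] Mtool [-0.3819  1.2855 -0.0306]
```

Request:
servo_tool:
  increments:
    - {"slide": [0.0005,0,0.0015],"spin": 0}
    - {"slide": [0,0,0.0015],"spin": 0}
    - {"slide": [0,0,0],"spin": 0}
    - {"slide": [0,0,0],"spin": 0}

```text
clock: 14.3
position: [0.5202, 0.1673, 0.1363]
ee_rot: [0.239, -0.251, 0.928, -0.136]
contact_force: [-30.2, 1.9, 29.7]
width: 0.0121
```

```bash
python3 ov.py d;python3 f.py|tail -1
```

```text
t 14.4 p [0.5202 0.1673 0.1363] w 0.012 q [ 0.3976  0.1632  2.0897 -0.6819  0.5322 -1.1686] 
F [-29.806    2.6096  29.156 ] M [-0.1945  2.035  -0.3549] 
X [-0.7595 -0.5315 -0.3751] Y [-0.4017  0.8367 -0.3722] Z [ 0.5116 -0.132  -0.849 ]
mid-home: D0 -0.0004 D1 -0.0006 Zs 0.0029 axis err 0.0025951737107873262 theta 0.7844928540756909
tool to home [-0.0007  0.0001  0.0029]
tohome [-0.0007  0.0001  0.0029] Ftool [ 10.3163   3.306  -40.3475] Mtool [-0.8007  1.913  -0.0669]
```

View pics/ov_d_scene.png

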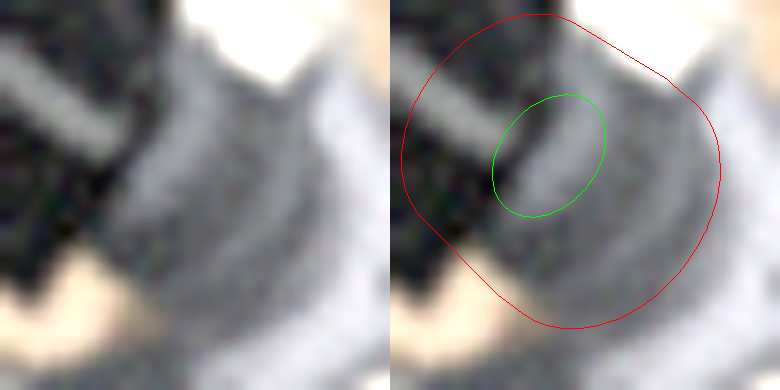

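Request:
servo_tool:
  increments:
    - {"slide": [0.001,0,0],"spin": 2}
    - {"slide": [0,0,0],"spin": 0}
    - {"slide": [0.0,0,0],"spin": -4}
    - {"slide": [0,0,0],"spin": 0}
    - {"slide": [0,0,0],"spin": 2}
    - {"slide": [0,0,0],"spin": 0}
    - {"slide": [0,0,0],"spin": 0}

```text
clock: 15.1
position: [0.5204, 0.1673, 0.1365]
ee_rot: [0.24, -0.252, 0.928, -0.136]
contact_force: [-28.1, 1.9, 29.5]
width: 0.0126
```

```bash
python3 f.py
```

```text
t 15.1 p [0.5204 0.1673 0.1365] w 0.0126 q [ 0.397   0.1626  2.091  -0.6844  0.5294 -1.1676] 
F [-28.1032   1.9124  29.5085] M [-0.1831  1.8159 -0.1374] 
X [-0.7581 -0.5325 -0.3765] Y [-0.4023  0.8363 -0.3726] Z [ 0.5133 -0.131  -0.8482]
mid-home: D0 -0.0002 D1 -0.0006 Zs 0.0029 axis err 0.0032705806482257785 theta 0.7853430414381709
tohome [-0.0005  0.0003  0.0029] Ftool [  9.1762   1.9114 -39.7032] Mtool [-0.7763  1.6434 -0.2152]
```

Request:
servo_tool:
  increments:
    - {"slide": [0,0,-0.002],"spin": 4}
    - {"slide": [0,0,0],"spin": 8}
    - {"slide": [0,0,0],"spin": 8}
    - {"slide": [0,0,0],"spin": 8}
    - {"slide": [0,0,0],"spin": 0}

```text
clock: 15.6
position: [0.5191, 0.1667, 0.136]
ee_rot: [0.264, -0.019, 0.962, -0.074]
contact_force: [-16.4, 0.3, 13.4]
width: 0.0124
```

```bash
python3 f.py
```

```text
t 15.6 p [0.5191 0.1667 0.136 ] w 0.0124 q [ 0.3973  0.1624  2.091  -0.6803  0.5332 -0.68  ] 
F [-16.3891   0.2858  13.3761] M [-0.2055  1.449  -0.3916] 
X [-0.8601 -0.0748 -0.5046] Y [ 0.0034  0.9883 -0.1523] Z [ 0.5101 -0.1327 -0.8498]
mid-home: D0 -0.0017 D1 -0.0009 Zs 0.0031 axis err 0.0034573388039459483 theta 0.29437061199478587
tohome [-0.0019  0.0003  0.0031] Ftool [  7.3261  -1.8106 -19.765 ] Mtool [0.266  1.491  0.0356]
```

Request:
servo_tool:
  increments:
    - {"slide": [0.001,0,0],"spin": 8}
    - {"slide": [0,0,0],"spin": 8}
    - {"slide": [0,0,0],"spin": 0}
    - {"slide": [0,0,0],"spin": 0}

```text
clock: 16.0
position: [0.5191, 0.1672, 0.1358]
ee_rot: [0.272, 0.114, 0.955, -0.036]
contact_force: [-14.4, 1.8, 12.6]
width: 0.012
```

```bash
python3 f.py
```

```text
t 16.0 p [0.5191 0.1672 0.1358] w 0.012 q [ 0.3979  0.1624  2.0923 -0.6827  0.5307 -0.3997] 
F [-14.4213   1.7637  12.5813] M [-0.0561  1.2067 -0.2853] 
X [-0.8258  0.1986 -0.5279] Y [ 0.238   0.9712 -0.007 ] Z [ 0.5113 -0.1314 -0.8493]
mid-home: D0 -0.0020 D1 0.0000 Zs 0.0031 axis err 0.003280579738302246 theta 0.017006851070123043
tohome [-0.002  -0.0001  0.0031] Ftool [  5.6169  -1.8076 -18.2909] Mtool [0.4365 1.1606 0.0551]
```

Request:
servo_tool:
  increments:
    - {"slide": [0,0,0],"spin": 4}
    - {"slide": [0,0,0],"spin": 4}
    - {"slide": [0,0,0],"spin": 0}
    - {"slide": [0,0,0],"spin": 0}

```text
clock: 16.4
position: [0.5192, 0.1675, 0.1358]
ee_rot: [0.274, 0.18, 0.944, -0.017]
contact_force: [-15.5, 1.6, 13.1]
width: 0.0123
```

```bash
python3 f.py
```

```text
t 16.4 p [0.5192 0.1675 0.1358] w 0.0123 q [ 0.3981  0.1624  2.0922 -0.6826  0.5302 -0.2602] 
F [-15.4543   1.619   13.1389] M [ 0.0168  1.2646 -0.2464] 
X [-0.7846  0.3316 -0.5238] Y [0.3502 0.9343 0.0669] Z [ 0.5116 -0.1309 -0.8492]
mid-home: D0 -0.0020 D1 0.0005 Zs 0.0031 axis err 0.0035974727497992327 theta -0.12241225891549536
tohome [-0.002  -0.0003  0.003 ] Ftool [  5.7804  -3.0203 -19.2757] Mtool [0.5353 1.1709 0.0523]
```

Request:
servo_tool:
  increments:
    - {"slide": [0,0,0],"spin": 3}
    - {"slide": [0,0,0],"spin": 0}
    - {"slide": [0,0,0],"spin": 0}

```text
clock: 16.7
position: [0.5192, 0.1675, 0.1358]
ee_rot: [0.274, 0.205, 0.939, -0.01]
contact_force: [-14.5, 1.4, 11.8]
width: 0.0124
```

```bash
python3 f.py|tail -2
```

```text
mid-home: D0 -0.0020 D1 0.0006 Zs 0.0031 axis err 0.0037035196034287564 theta -0.1746176309186921
tohome [-0.0021 -0.0003  0.0031] Ftool [  5.4972  -3.309  -17.5852] Mtool [ 0.5394  1.1765 -0.0234]
```

Request:
servo_tool:
  increments:
    - {"slide": [0,0,0],"spin": 3}
    - {"slide": [0,0,0],"spin": 0}
    - {"slide": [0,0,0],"spin": 0}

```text
clock: 17.0
position: [0.5192, 0.1676, 0.1359]
ee_rot: [0.275, 0.229, 0.934, -0.002]
contact_force: [-14.4, 1.9, 12.7]
width: 0.0121
```

```bash
python3 f.py|tail -2
```

```text
mid-home: D0 -0.0019 D1 0.0008 Zs 0.0031 axis err 0.003797779365150941 theta -0.2268477678462382
tohome [-0.0021 -0.0004  0.0031] Ftool [  5.0179  -2.9346 -18.3597] Mtool [ 0.56    1.1007 -0.0929]
```

Request:
servo_tool:
  increments:
    - {"slide": [0,0,0],"spin": 4}
    - {"slide": [0,0,0],"spin": 0}
    - {"slide": [0,0,0],"spin": 0}
    - {"slide": [0,0,0],"spin": 0}

```text
clock: 17.4
position: [0.5192, 0.1677, 0.1358]
ee_rot: [0.275, 0.261, 0.925, 0.007]
contact_force: [-15.4, 2.3, 11.8]
width: 0.0122
```

```bash
python3 f.py|tail -2; python3 ov.py e
```

```text
mid-home: D0 -0.0019 D1 0.0010 Zs 0.0031 axis err 0.003872699539199736 theta -0.2952532787058427
tohome [-0.0022 -0.0004  0.0031] Ftool [  6.0979  -3.5736 -18.2246] Mtool [ 0.6302  1.1512 -0.376 ]
t 17.5 p [0.5192 0.1677 0.1358] w 0.0124 q [ 0.3984  0.1625  2.0923 -0.683   0.5297 -0.0867] 
F [-15.5686   0.3685  11.1292] M [-0.0977  1.3709  0.2331] 
X [-0.7127  0.4873 -0.5046] Y [0.4796 0.8635 0.1564] Z [ 0.5119 -0.1305 -0.849 ]
mid-home: D0 -0.0020 D1 0.0010 Zs 0.0031 axis err 0.0038729419843764232 theta -0.29517806002315505
tool to home [-0.0022 -0.0004  0.0031]
```

View pics/ov_e_scene.png

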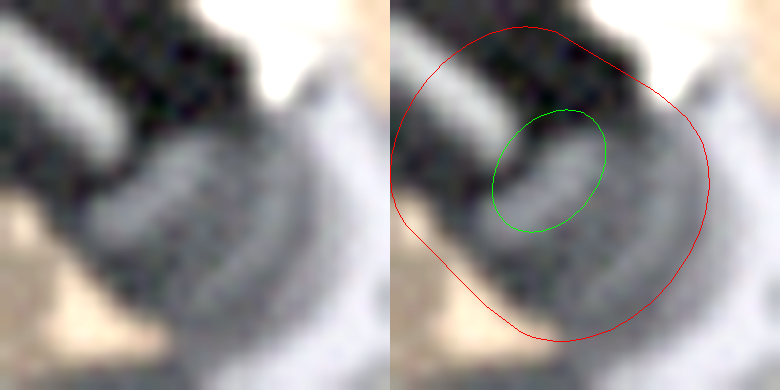

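Request:
servo_tool:
  increments:
    - {"slide": [0,0,-0.0012],"spin": -5}
    - {"slide": [0,0,0],"spin": 0}
    - {"slide": [0,0,0],"spin": 0}

```text
clock: 17.8
position: [0.5194, 0.1678, 0.136]
ee_rot: [0.274, 0.222, 0.936, -0.005]
contact_force: [-7.1, 1.7, 3.9]
width: 0.0124
```

```bash
python3 f.py|tail -2
```

```text
mid-home: D0 -0.0018 D1 0.0010 Zs 0.0032 axis err 0.004087665839282528 theta -0.21076227679460421
tohome [-0.002  -0.0006  0.0032] Ftool [ 3.9919 -0.9652 -7.1733] Mtool [ 0.2222  0.9581 -0.0875]
```

Request:
servo_tool:
  increments:
    - {"slide": [0,0,0],"spin": 0}
    - {"slide": [0,0,0],"spin": 0}
    - {"slide": [0,0,0],"spin": 0}
    - {"slide": [0,0,0],"spin": 0}
    - {"slide": [0,0,0],"spin": 0}
  hand: 1

```text
clock: 18.3
position: [0.5191, 0.1669, 0.1354]
ee_rot: [0.274, 0.221, 0.936, -0.006]
contact_force: [0.4, 0.7, 0.3]
width: 0.0833
```

```bash
python3 ov.py g
```

```text
t 18.4 p [0.5189 0.1668 0.1353] w 0.0857 q [ 0.3976  0.1633  2.0917 -0.6811  0.5324 -0.1754] 
F [ 0.0872 -0.0832 -0.4814] M [ 0.1002  0.2578 -0.013 ] 
X [-0.7521  0.4112 -0.515 ] Y [0.4179 0.9018 0.1098] Z [ 0.5095 -0.1327 -0.8502]
mid-home: D0 -0.0023 D1 -0.0000 Zs 0.0026 axis err 0.004057940645052345 theta -0.20886512882960276
tool to home [-0.0023  0.0005  0.0026]
```

View pics/ov_g_scene.png

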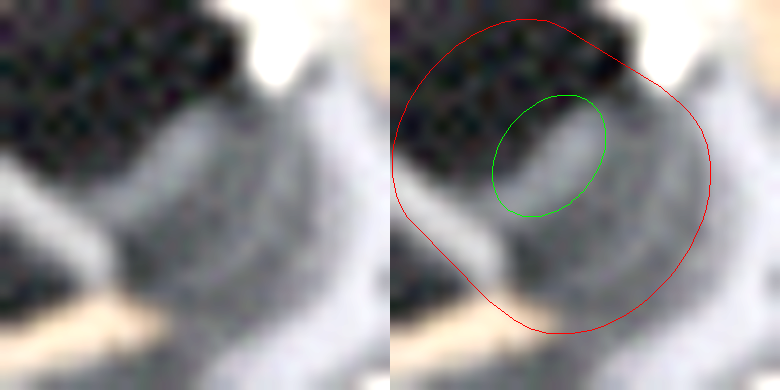

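Request:
servo_tool:
  increments:
    - {"slide": [0,0,-0.01],"spin": 0}
    - {"slide": [0,0,-0.02],"spin": 0}
    - {"slide": [0,0,-0.03],"spin": 0}
    - {"slide": [0,0,-0.04],"spin": 0}
    - {"slide": [0,0,-0.04],"spin": 0}
    - {"slide": [0,0,-0.04],"spin": 0}
    - {"slide": [0,0,0],"spin": 0}
    - {"slide": [0,0,0],"spin": 0}

```text
clock: 19.2
position: [0.4265, 0.1912, 0.2896]
ee_rot: [0.274, 0.221, 0.936, -0.005]
contact_force: [0.3, -0.7, -0.7]
width: 0.0857
```

```bash
python3 -c "
from h import *
show()
im=eyes.get_image('scene');t=eyes.get_image('top');cv2.imwrite('pics/sz.png',im);cv2.imwrite('pics/tz.png',t)
f=lambda i,x,y:np.clip(cv2.resize(i[y:y+60,x:x+60],(400,400),interpolation=2)*1.5,0,255).astype(np.uint8)
cv2.imwrite('pics/z.png',np.hstack([f(im,215,140),f(t,203,145)]))"
```

```text
t 19.2 p [0.4265 0.1912 0.2896] w 0.0857 q [ 0.5761 -0.0969  1.9217 -0.4872  0.9768 -0.3241] 
F [ 0.3064 -0.7437 -0.6863] M [0.073  0.2044 0.0135] 
X [-0.7518  0.411  -0.5156] Y [0.4164 0.9022 0.112 ] Z [ 0.5113 -0.1305 -0.8495]
```

View pics/z.png

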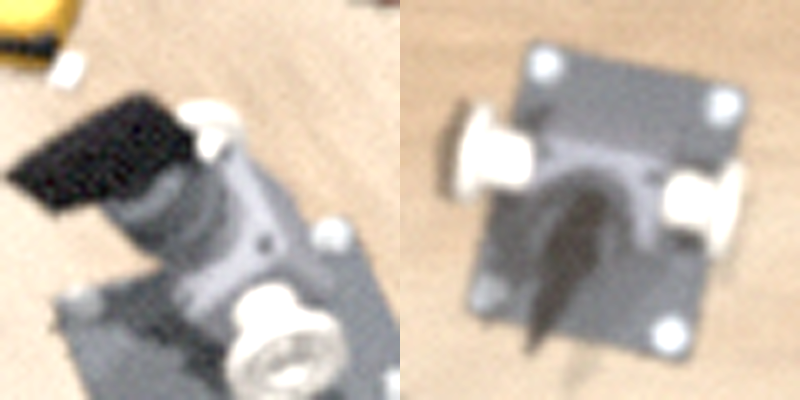

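View pics/sz.png

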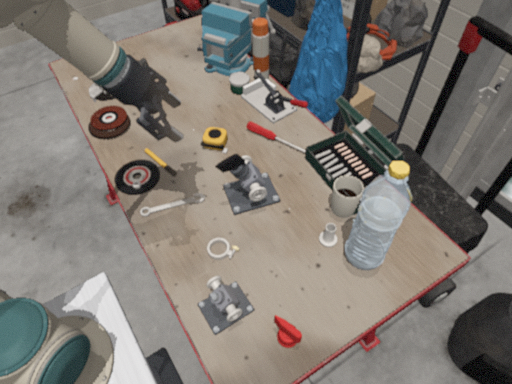

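```bash
python3 - <<'E'
from h import *
H=TIP+.012*Zs
for n,f,(x0,y0) in(('scene','pics/sz.png',(213,145)),('top','pics/tz.png',(213,168))):
    im=cv2.imread(f); c=cv2.resize(im[y0:y0+32,x0:x0+36],None,fx=11,fy=11,interpolation=2); c=np.clip(c*1.4,0,255).astype(np.uint8)
    for th,col in((-.0,(0,255,0)),(-.17,(0,0,255))):
        x=D0*np.cos(th)+D1*np.sin(th); y=np.cross(Zs,x)
        for z in(-.002,.032):
            pts=[H+a*x+b*y+z*Zs for a,b in((-.036,0),(-.014,.007),(.022,.007),(.03,.003),(.03,-.003),(.022,-.007),(-.014,-.007))]
            cv2.polylines(c,[((proj(n,pts)-[x0,y0]+.5)*11).astype(np.int32)],True,col,1)
    a=np.linspace(0,6.28,60); P=[H-.032*Zs+.0225*(np.cos(t)*D0+np.sin(t)*D1) for t in a]
    cv2.polylines(c,[((proj(n,P)-[x0,y0]+.5)*11).astype(np.int32)],True,(255,0,0),1)
    cv2.imwrite(f'pics/zz_{n}.png',c)
cv2.imwrite('pics/zz.png',np.hstack([cv2.imread('pics/zz_scene.png'),cv2.imread('pics/zz_top.png')]))
E
```

```text
(no output)
```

View pics/zz.png

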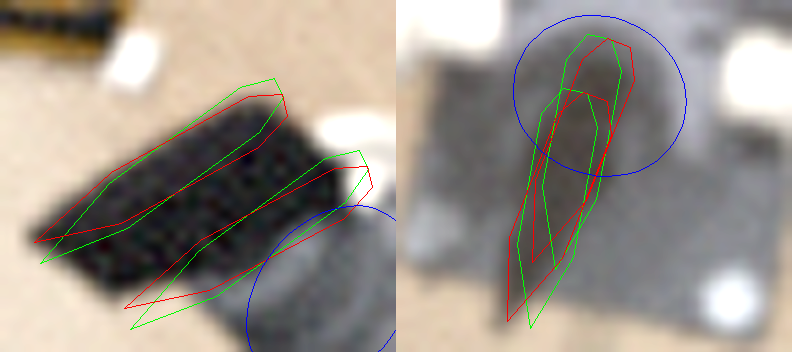

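```bash
python3 -c "
from rig import manip
print(manip.sign_off())"
```

```text
the job is handed in; nothing more can be done
None
```

The handle is on the larger manifold's leaning stem, pushed home, and the valve is turned clockwise to its stop. I let go of the handle, backed the arm clear and handed the job in at about 19 s of the 51 s allowed. No verdict was reported.

**How it was done:** The servo interface can't tilt the tool directly. With the handle in the gripper, I pushed the arm against its reach limit until the tool leaned to 0.559 rad, which matched the stem. I then lined the handle's nose up with the flat, which I had measured at about 0.78 rad open.

**Last checks:**
- **Seating:** the handle stopped hard under a 40 N axial push, and rocking it did not move it any deeper. The valve was still at about 0.78 rad open then.
- **Shut:** the turning torque rose to about 0.46 N m above its free value against the stop, well over the 0.07 N m of stem friction. The handle's nose now stands about 0.17 rad past the shut position, which fits the play in the flats with the stem at its stop. I could not read the stem angle directly.
- **Position:** in the last pictures the outline of a fully home handle matches the real one to about 1–2 mm.
- **Bystanders:** the ferrule, pipe clamp and tape measure look unmoved in the last picture. The gripper is open, about 0.18 m clear, with no contact force.

**One disagreement:** the arm's own pose put the handle about 3 mm short of home along the stem axis. I put this down to the handle sitting about 2.5 mm deeper in the gripper than I assumed, as the pictures taken before insertion suggested.

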